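# Load the charging dock from the battery chute

### The arm

A 6-joint arm with a two-finger parallel gripper is mounted at the origin on the work surface. World frame = base frame: x ahead of the robot, y to its left, z up, the work surface at z = 0. Lengths are in mm, angles in rad, forces in N, time in s.
With the tool pointing down it reaches from about 325 to 850 mm from the base axis. Payload 4.4 kg.
Tool frame: the origin (TCP) lies midway between the tips of the shut fingers; the grasp point (between the pads) lies arm.hold_point_z behind it (arm.hold_point_z is the distance from the TCP to the grasp point, in mm); z points along the fingers, y is the direction in which the jaws open and shut (so a half turn about z gives the same grasp; the last joint's range is limited). The gripper opens to 94 mm and grips with 3 to 60 N. Pads are 16 mm wide; open, the fingers measure 119 mm over their backs; the gripper's body (75 mm by 177 mm) begins 78 mm behind the grasp point.
Start: joints at [1.022, 0.207, 1.542, -0, 1.393, -0.15], TCP at [222.759, 530.099, 205.447] pointing down, gripper open.
Joint ranges: [-2.73, 2.73], [-0.86, 2.22], [0.23, 2.46], [-1.11, 4.25], [0.08, 2.63], [-2.82, 2.82]. Speed limits (rad/s): [2.79, 2.79, 3.14, 3.14, 3.14, 3.14].

### API

Orientations are given as [roll, pitch, yaw] about the fixed x, y, z axes, in that order (R = Rz(yaw) Ry(pitch) Rx(roll)).
In Python, from workcell import sensors, vision, workorder, arm gives the robot as it stands. The module is installed in compiled form; this text tells all that it offers.
- The arm moves only by the shell command python3 -m jog 'ROWS' [FORCE]. ROWS is JSON, one flat list of numbers, 7 for each row, row after row: the turn, a rotation vector about the tool's x, y, z in degrees, then the shift along the tool's x, y, z in cm, then the opening, from -1 (shut) to 1 (fully open), so that 0 is half open. In form: [ax, ay, az, tx, ty, tz, gripper, ax, ay, az, tx, ty, tz, gripper, ...]. A call has exactly 5 rows; each row shifts and turns the commanded pose from where the row before left it, along the tool's axes as they then stand; what a row does not reach is not made up. A row lasts 1/10 s, in which the tool goes at most 50 mm and 8.59 degrees, less where a joint would pass 70% of its speed; a pose out of reach is approached as far as the arm can. A call with a gripper value outside its range is refused whole. The fingers move at their own pace and stop on an object; FORCE is the grip in N (left out, the last holds). Time passes only in rows, so rows that do not move let the fingers close, or fill a call up. It gives the time, the measured TCP pose, the force and the opening at its end, in the units of the state.
- sensors.observe(): the state, without advancing time (a new reading comes with each control period).
- vision.grab_frame(name): name is "scene" or "side" or "wrist"; returns the picture (480x640x3 uint8, red, green, blue); there is no depth.
- vision.get_calibration(name): a dict with "fx", "fy", "cx", "cy" (pixels), "world_to_cam" (4x4, takes a point from world to camera coordinates); the wrist camera has in their place "T_tool_cam" (4x4, takes a point from camera to tool coordinates, whose origin is the TCP and whose axes are the flange's). Camera axes: x right, y down, z forward; pixel columns grow to the right and rows downward; lengths in mm; the calibration is good to about 2 mm. A picture is of the moment at which its call begins: read the wrist's pose just before it. get_calibration takes no time and is no camera call.
- workorder.close_job(): hands the job in, once; it reports no verdict.
The state is a dict: "t": time; "joint_pos": joint angles; "qvel": joint speeds; "tau": joint torques, N m; "tool_pos": TCP position; "orientation": TCP orientation; "contact_force": force on the tool from outside, world axes, zero at the start; "moment": the same for the moment, N m; "gripper_width": opening from 0.0 (shut) to 1.0 (fully open).
Only numpy, scipy, OpenCV 4.12 (cv2) and the standard library are available. Lean on these libraries where they do the work, as an engineer would, in place of code of your own. Each camera call takes 0.05 s, during which the arm holds its last target.

### The job

First switch the charging dock off with its lever. Then put all the battery packs from the chute on charge: each time draw the lowest one out from under the others, never lifting any out over the top, and slide it head first into a free bay until the spring catch clicks behind it; packs already in the dock stay there. When all are locked in, switch the dock on again; leave the other things on the bench alone.

Things in the scene. Friction and masses are not known exactly. Their poses are not given: they have to be found in the camera images.
- pack1: loose tool battery, 0.2 to 0.5 kg. Grey box 90 (x) x 46 (y) x 52 (z) mm with a black band, and a ribbed black pull tongue on its -x end (x = -45 to -87, y = -11 to 11, z = 10 to 32 mm above the underside); the +x end is the head with contacts, which goes first into a bay. Origin: centre of the box's underside; z up. Starts lowest in the chute.
- pack2: battery pack exactly like pack1 (same shape, origin and axes); lies on pack1 in the chute at the start.
- pack3: battery pack exactly like pack1 (same shape, origin and axes); on top of pack2 in the chute at the start, or missing.
- pack4: battery pack exactly like pack1; already locked in bay2 at the start (stays there), or missing.
- pack5: battery pack exactly like pack1; already locked in bay3 at the start (stays there), or missing.
- chute: upright sheet-aluminium gravity chute, fixed, 165 mm high, open on top. Origin: on the bench under the stacked packs' centre, axes as theirs. Inner faces: sides y = +-25 mm, back x = 46.5. Two front strips (x = -46.5 to -50.5, |y| = 16 to 29) begin 55 mm above the bench: only the lowest pack, lying on the bench, can be drawn out, along -x; it is clear after 100 mm.
- chute_mouth (a point): point on the bench in the chute's mouth, 50 mm to -x of its origin. The tongues stick out here 37 mm to -x, each 52 mm above the next. A gripper tilted 35 to 45 degrees, its top leaning to the chute's -x, takes the lowest tongue by its sides clear of the next one. The strips hold back the packs above; they drop one place when the lowest is out.
- dock: charging dock, fixed. Origin: on the bench in line with the seated packs' origins, between bay2 and bay3; packs slide in along +x, tongue last. Black floor plate 12 mm thick, x = -90 to 95. Four channels 80 mm apart along y, 49 mm wide, rails 14 mm high (top 26 above the bench), flared mouths x = -66 to -87, end stop x = 46. Hood x = 26 to 46, 67 to 75 mm up, then housing 82 high: nothing goes in from above.
- bay1 (a point): bay at the dock's +y end (y = 120 mm): point on its floor, 12 mm above the bench, where the origin of a seated pack lies (play 1.5 mm either way); axes as the dock's.
- bay2 (a point): bay at y = 40 mm: point on its floor, 12 mm above the bench, where the origin of a seated pack lies (play 1.5 mm either way); axes as the dock's.
- bay3 (a point): bay at y = -40 mm: point on its floor, 12 mm above the bench, where the origin of a seated pack lies (play 1.5 mm either way); axes as the dock's.
- bay4 (a point): bay at y = -120 mm, next to the switch: point on its floor, 12 mm above the bench, where the origin of a seated pack lies (play 1.5 mm either way); axes as the dock's.
- catch1 (a joint): steel spring catch, 14 mm high, at the mouth of bay1 on its +y side, m: 0 = sprung out (tooth 8 mm into the channel, square lock face 47 mm to -x of the bay's point, slope facing the mouth from 66 mm); about 0.008 while a pack's body pushes it aside; jumps back to 0 when the body is fully in and it has clicked behind the box beside the tongue. Takes about 5 to 10 N to pass.
- catch2 (a joint): spring catch of bay2, exactly like catch1.
- catch3 (a joint): spring catch of bay3, exactly like catch1.
- catch4 (a joint): spring catch of bay4, exactly like catch1.
- switch (a joint): on/off toggle lever of the dock, beside bay4, rad: 0 = off, leaning to the dock's -x; 1 = on, leaning to the dock's +x; stays where it is left, needs about 1 N at the ball.
- switch_tip (a point): centre of the black ball (26 mm diameter) on the end of the 80 mm switch lever; its pivot is 34 mm above the bench, 35 mm to the dock's -x and 213 mm to its -y from the dock's origin, axis along the dock's y.
- hammer: hammer lying on the bench, not part of the job.
- oil: standing oil bottle, 60 mm diameter, 150 mm high, not part of the job. Origin: centre of its foot.
- rotor: motor rotor standing on end, 57 mm diameter, 105 mm high, not part of the job. Origin: centre of its foot.

How it is judged:
By the outcome, as a careful person would: the job done as asked, in the order asked, and still so for the second after the job is handed in, with the robot touching nothing.
Of pack3, pack4, pack5 only 1 to 2 are there at a start; the rules pass over those that are not, and their reading is None.
At some moment in a run one of pack1, pack2, pack3 may be knocked a few centimetres aside while the robot is not near it.
Once in a run the grip may slacken for a moment while it holds something.
It also fails if it takes over 210 s, if anything falls off the work surface, if the arm or the gripper's body presses on something with over 40 N, if the wrist force passes 120 N, or if a joint passes its speed limit or range.

## Working session

There is one attempt and no reset: what is moved stays moved. The work goes in short steps, Python scripts to look and compute and a shell command to move; the robot and the scene stay as the last step left them, time stands still between calls to the robot, and variables do not carry over. Pictures are saved under pics/ and viewed, and the job is handed in when it is done.

```bash
mkdir -p pics; ls
python3 - <<'E'
from workcell import sensors, vision, arm
import cv2
s=sensors.observe();print(s); print(arm.hold_point_z)
for n in ["scene","side","wrist"]:
    c=vision.get_calibration(n);print(n,c)
    cv2.imwrite(f"pics/a_{n}.png",vision.grab_frame(n)[:,:,::-1])
E
```

```text
pics
{'t': 0.0, 'joint_pos': array([ 1.02252553e+00,  2.07397293e-01,  1.54292028e+00, -1.30667913e-06,
        1.39352028e+00, -1.50485364e-01]), 'qvel': array([ 6.16916080e-05, -6.18517602e-04, -2.50097445e-04,  5.14298551e-04,
        3.28141219e-04,  9.00061572e-05]), 'tau': array([ 7.62500204e-04, -3.70876336e+01, -2.81416994e+01,  6.99862861e-02,
        3.61881056e-02, -1.42595354e-04]), 'tool_pos': array([222.3229639 , 529.41195214, 204.31969669]), 'orientation': array([-3.13937264e+00, -3.35323341e-04,  2.74380708e+00]), 'contact_force': array([ 0.5947871 ,  0.66186029, -0.1585952 ]), 'moment': array([-0.00228673, -0.02887853, -0.00613791]), 'gripper_width': 1.000604496754935}
18.8
scene {'fx': 484.91438694060014, 'fy': 484.91438694060014, 'cx': 315.53379703364357, 'cy': 244.48296173175703, 'world_to_cam': array([[-7.51717126e-01,  6.59476438e-01,  3.49136140e-03,
         3.78271607e+02],
       [ 5.02033268e-01,  5.75669393e-01, -6.45420288e-01,
        -2.18679554e+02],
       [-4.27649342e-01, -4.83420704e-01, -7.63819653e-01,
         1.57770843e+03],
       [ 0.0000000
[... 298 characters left out ...]
1, -4.11821049e-01, -8.58487631e-01,
         2.56821204e+02],
       [ 5.41890057e-01,  6.66137732e-01, -5.12460427e-01,
         1.41134934e+03],
       [ 0.00000000e+00,  0.00000000e+00,  0.00000000e+00,
         1.00000000e+00]])}
wrist {'fx': 342.38788430024005, 'fy': 342.38788430024005, 'cx': 319.3204519330433, 'cy': 241.68061278468335, 'T_tool_cam': array([[-2.82979682e-05, -9.59664048e-01, -2.81149275e-01,
         8.22115494e+01],
       [ 9.99999378e-01,  2.86332911e-04, -1.07800865e-03,
        -1.11811273e+00],
       [ 1.11502844e-03, -2.81149130e-01,  9.59663443e-01,
        -1.79215830e+02],
       [ 0.00000000e+00,  0.00000000e+00,  0.00000000e+00,
         1.00000000e+00]])}
```

View pics/a_scene.png

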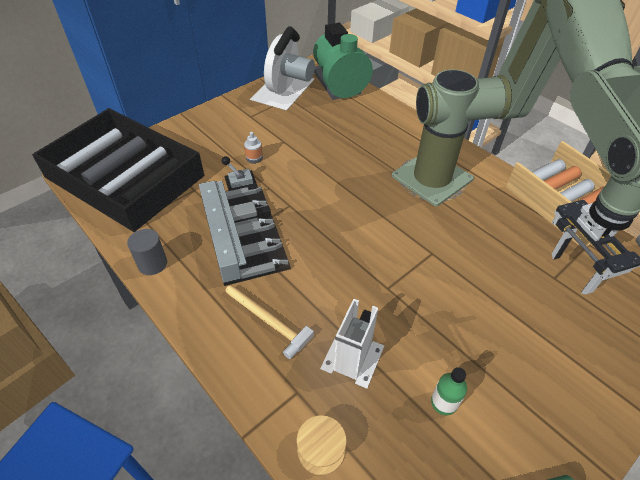

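View pics/a_side.png

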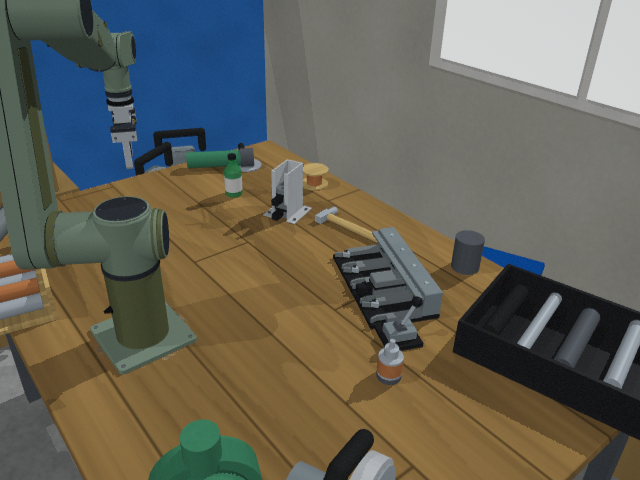

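View pics/a_wrist.png

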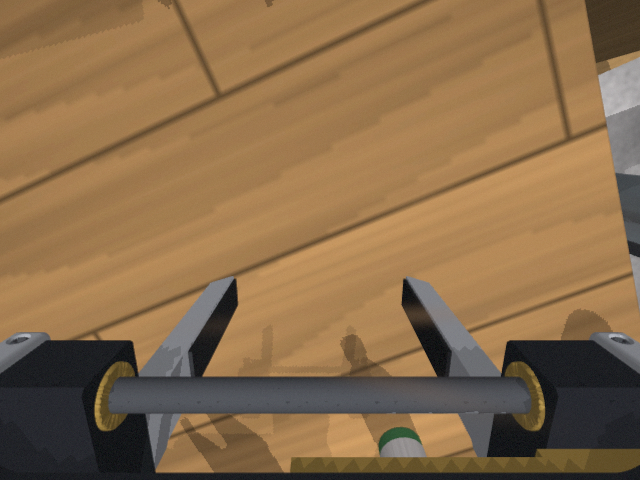

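Run:
```python
import cv2
a=cv2.imread("pics/a_scene.png");b=cv2.imread("pics/a_side.png")
cv2.imwrite("pics/c1.png",cv2.resize(a[140:300,180:340],(800,800),interpolation=cv2.INTER_CUBIC)[:600] if 0 else cv2.resize(a[145:295,185:325],(560,600),interpolation=2))
cv2.imwrite("pics/c2.png",cv2.resize(b[220:360,320:460],(600,600),interpolation=2))
cv2.imwrite("pics/c3.png",cv2.resize(b[150:230,250:350],(750,600),interpolation=2))
cv2.imwrite("pics/c4.png",cv2.resize(a[290:400,310:420],(600,600),interpolation=2))
```

```text
(no output)
```

View pics/c1.png

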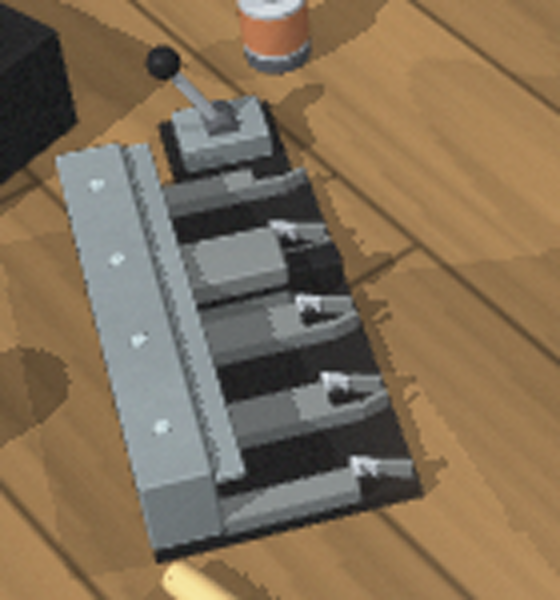

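View pics/c2.png

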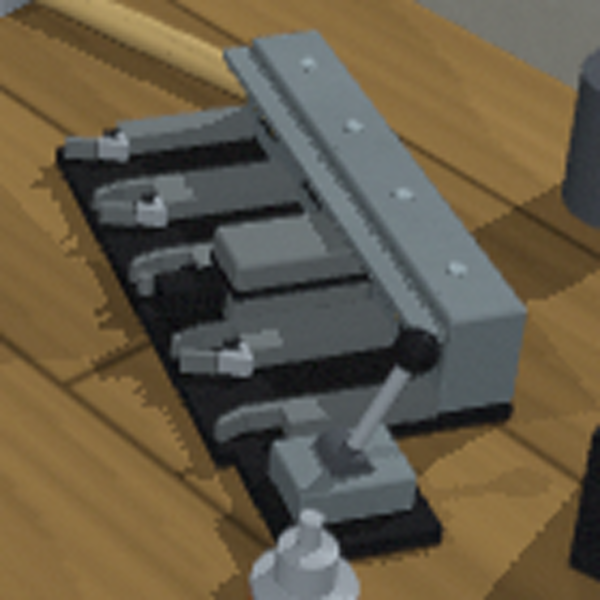

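View pics/c3.png

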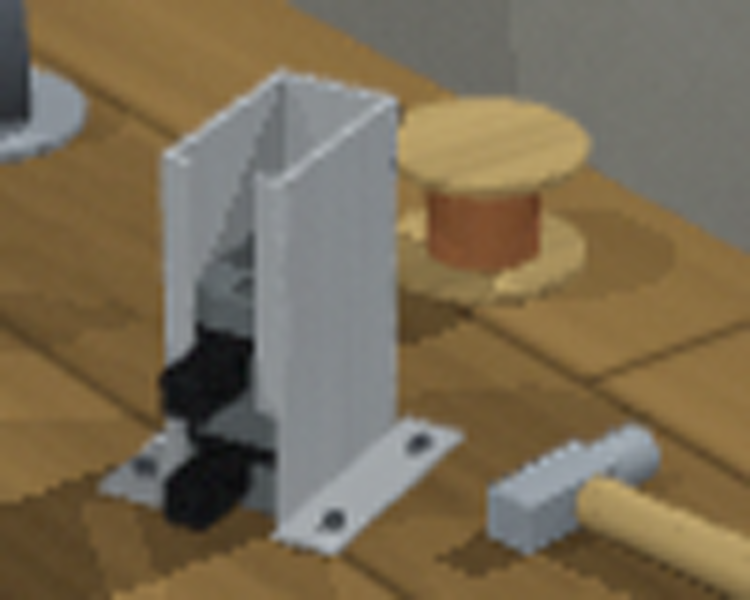

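View pics/c4.png

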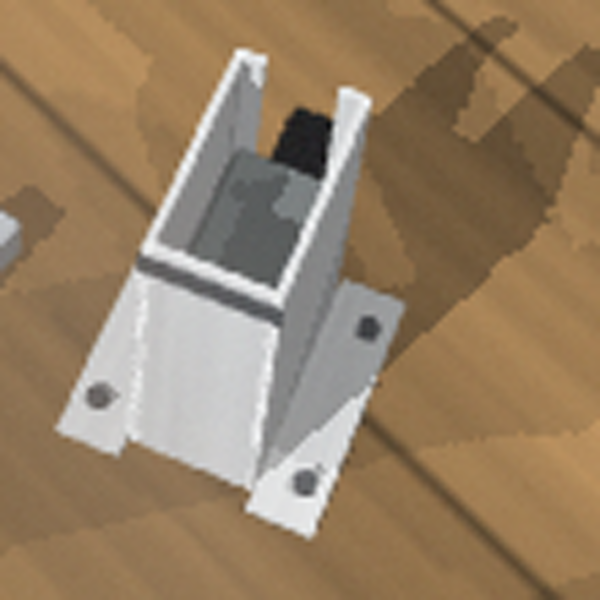

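```bash
cat > h.py <<'E'
import numpy as np, cv2
from scipy.spatial.transform import Rotation as R
from workcell import sensors, vision, arm
def P(n):
    c=vision.get_calibration(n);K=np.array([[c['fx'],0,c['cx']],[0,c['fy'],c['cy']],[0,0,1]])
    return K, np.array(c['world_to_cam'])
def tri(pa,pb,a='scene',b='side'):
    Ka,Ta=P(a);Kb,Tb=P(b)
    X=cv2.triangulatePoints(Ka@Ta[:3],Kb@Tb[:3],np.array(pa,float).reshape(2,1),np.array(pb,float).reshape(2,1))[:,0]
    X=X[:3]/X[3]
    e=[]
    for K,T,p in((Ka,Ta,pa),(Kb,Tb,pb)):
        q=K@(T[:3]@np.r_[X,1]);e.append(np.linalg.norm(q[:2]/q[2]-p))
    return X,max(e)
def proj(n,X,pose=None):
    if n=='wrist': K,T=wristKT(pose)
    else: K,T=P(n)
    q=K@(T[:3]@np.r_[X,1]);return q[:2]/q[2]
def toolT(s=None):
    s=s or sensors.observe();T=np.eye(4);T[:3,:3]=R.from_euler('xyz',s['orientation']).as_matrix();T[:3,3]=s['tool_pos'];return T
def wristKT(Tt):
    c=vision.get_calibration('wrist');K=np.array([[c['fx'],0,c['cx']],[0,c['fy'],c['cy']],[0,0,1]])
    return K,np.linalg.inv(Tt@np.array(c['T_tool_cam']))
def ray(n,p,z,pose=None):
    K,T=wristKT(pose) if n=='wrist' else P(n)
    C=np.linalg.inv(T);d=C[:3,:3]@np.linalg.inv(K)@np.array([p[0],p[1],1.]);o=C[:3,3]
    return o+d*(z-o[2])/d[2]
def snap(name,fn):
    T=toolT();im=vision.grab_frame(name);cv2.imwrite(f'pics/{fn}.png',im[:,:,::-1]);np.save(f'pics/{fn}.npy',T);return im,T
def targetT(p,yaw,tilt):
    """hold direction: approach frame: horizontal heading yaw (dir pack +x); tool z = down tilted so the top leans to -x by tilt deg; tool y = jaws horizontally"""
    h=np.array([np.cos(yaw),np.sin(yaw),0]);t=np.radians(tilt)
    z=np.sin(t)*h+np.cos(t)*np.array([0,0,-1]);l=np.array([-np.sin(yaw),np.cos(yaw),0])
    return z,l,h
def go(p,yaw=None,tilt=None,ysign=None,hold=True,cmd=None):
    """p: wanted grasp point (or TCP if hold False). prints delta rotvec deg and shift cm in the current tool frame"""
    T=toolT();
    if yaw is None: Rt=T[:3,:3]
    else:
        z,l,h=targetT(p,yaw,tilt)
        best=None
        for s in (1,-1):
            y=s*l;x=np.cross(y,z);M=np.c_[x,y,z]
            r=R.from_matrix(T[:3,:3].T@M).as_rotvec()
            if (ysign is None and (best is None or np.linalg.norm(r)<best[0])) or ysign==s: best=(np.linalg.norm(r),M,s)
        Rt=best[1];print('ysign',best[2])
    tcp=np.array(p,float)+(Rt[:,2]*arm.hold_point_z if hold else 0)
    rv=np.degrees(R.from_matrix(T[:3,:3].T@Rt).as_rotvec())
    d=tcp-T[:3,3]
    print('turn deg',rv.round(2),'shift (cur tool axes) cm',(T[:3,:3].T@d/10).round(2),'shift (target tool axes) cm',(Rt.T@d/10).round(2),'tcp',tcp.round(1))
def st():
    s=sensors.observe();T=toolT(s)
    print('t',round(s['t'],2),'tcp',s['tool_pos'].round(1),'hold',(T[:3,3]-T[:3,2]*arm.hold_point_z).round(1),'z',T[:3,2].round(3),'y',T[:3,1].round(3),'F',s['contact_force'].round(1),'w',round(s['gripper_width']*94,1),'j',s['joint_pos'].round(2))
E
python3 - <<'E'
from h import *
A=lambda p:np.array(p)/4+[185,145]
B=lambda p:np.array(p)*140/600+[320,220]
C=lambda p:np.array(p)/7.5+[250,150]
D=lambda p:np.array(p)*110/600+[310,290]
S=[]
for a,b in [((96,184),(457,268)),((117,259),(404,194)),((138,340),(354,126)),((162,427),(308,64)),((163,62),(419,349))]:
    print(*tri(A(a),B(b)))
print()
for a,b in [((140,255),(395,98)),((282,305),(285,72)),((245,52),(270,182)),((355,95),(170,155))]:
    X,e=tri(D(a),C(b));print(X,e,'ray',ray('scene',D(a),165),ray('side',C(b),165))
E
```

```text
[ 619.73645404 -337.32506413   83.52887816] 0.15287702744162698
[ 651.08358904 -264.15064609   83.39079059] 0.11635863287638742
[ 682.73507704 -190.53493152   83.12312454] 0.006211792956887742
[ 713.80328088 -117.10859248   82.59800848] 0.07563100702541437
[ 519.56636833 -395.61324821  106.11614345] 0.4822699545682918

[699.65025741 287.88769331 163.07939746] 0.2995992913654856 ray [700.94191945 288.26290112 165.        ] [696.78044035 284.84113817 165.        ]
[675.55443767 338.02127641 163.70776484] 0.6363209431592234 ray [675.02416072 339.19641414 165.        ] [674.40969347 334.90633886 165.        ]
[604.79110039 248.49975958 164.64637031] 0.4248393505511144 ray [605.76185653 248.12480385 165.        ] [603.95215614 248.43075092 165.        ]
[585.69254733 292.88033807 165.31455008] 0.750933098992818 ray [586.94107564 291.87716485 165.        ] [585.419036   294.45586087 165.        ]
```

```bash
cat >> h.py <<'E'
O=np.array([601.,-199,0]);DY=np.radians(-23.1);dx=np.array([np.cos(DY),np.sin(DY),0]);dy=np.array([-dx[1],dx[0],0])
def dk(x,y,z): return O+x*dx+y*dy+np.array([0,0,z])
C0=np.array([642.,292,0]);CY=np.radians(24.6);cx=np.array([np.cos(CY),np.sin(CY),0]);cy=np.array([-cx[1],cx[0],0])
def ch(x,y,z): return C0+x*cx+y*cy+np.array([0,0,z])
E
python3 - <<'E'
from h import *
print('box edge',ray('scene',(203,160),100),ray('scene',(200,180),0),ray('scene',(135,228),0))
print('small bottle',ray('scene',(253,160),0),ray('side',(390,380),0))
print('oil',ray('scene',(446,410),0),ray('side',(233,195),0))
for n in('scene','side'):
  print(n,[ (k,proj(n,dk(*k)).round(1)) for k in [(3.4,-213,104),(-90,0,12),(-45,-40,64),(-87,-40,44),(-47,120,26)]])
  print([proj(n,ch(*k)).round(1) for k in [(-87,0,21),(-87,0,73),(46.5,0,165)]])
st()
go(dk(45,-213,190),DY,0,hold=False)
E
```

```text
box edge [ 566.02247455 -448.33581503  100.        ] [ 575.2651053  -483.41082681    0.        ] [ 833.13626694 -431.12366495    0.        ]
small bottle [ 387.12163012 -451.11233214    0.        ] [ 371.47425917 -467.18881513    0.        ]
oil [573.25545884 520.78188179   0.        ] [557.05831967 503.01572896   0.        ]
scene [((3.4, -213, 104), array([225., 161.])), ((-90, 0, 12), array([275. , 223.9])), ((-45, -40, 64), array([255.3, 205.6])), ((-87, -40, 44), array([269.8, 207.2])), ((-47, 120, 26), array([270.9, 254.6]))]
[array([365.7, 324.5]), array([367.5, 313.2]), array([349.1, 339.5])]
side [((3.4, -213, 104), array([417.7, 302.2])), ((-90, 0, 12), array([350.1, 287. ])), ((-45, -40, 64), array([372.1, 277.3])), ((-87, -40, 44), array([356.5, 285.8])), ((-47, 120, 26), array([351.6, 256.7]))]
[array([274.6, 217.4]), array([274.3, 203.1]), array([294.7, 161.3])]
t 0.15 tcp [222.4 529.6 204.6] hold [222.5 529.6 223.4] z [-0.001 -0.002 -1.   ] y [ 0.387  0.922 -0.002] F [-0.2  0.1  0. ] w 94.1 j [ 1.02  0.21  1.54 -0.    1.39 -0.15]
ysign 1
turn deg [-0.1  -0.01  0.31] shift (cur tool axes) cm [-67.51 -73.82   1.57] shift (target tool axes) cm [-67.91 -73.46   1.46] tcp [ 558.8 -412.6  190. ]
```

```bash
for i in 1 2 3 4 5; do :; done
python3 -m jog '[0,0,0,-2.7,-2.95,0,-1, 0,0,0,-2.7,-2.95,0,-1, 0,0,0,-2.7,-2.95,0,-1, 0,0,0,-2.7,-2.95,0,-1, 0,0,0,-2.7,-2.95,0,-1]' 20
python3 -m jog '[0,0,0,-2.7,-2.95,0,-1, 0,0,0,-2.7,-2.95,0,-1, 0,0,0,-2.7,-2.95,0,-1, 0,0,0,-2.7,-2.95,0,-1, 0,0,0,-2.7,-2.95,0,-1]'
python3 -m jog '[0,0,0,-2.7,-2.95,0,-1, 0,0,0,-2.7,-2.95,0,-1, 0,0,0,-2.7,-2.95,0,-1, 0,0,0,-2.7,-2.95,0,-1, 0,0,0,-2.7,-2.95,0,-1]'
python3 -m jog '[0,0,0,-2.7,-2.95,0,-1, 0,0,0,-2.7,-2.95,0,-1, 0,0,0,-2.7,-2.95,0,-1, 0,0,0,-2.7,-2.95,0,-1, 0,0,0,-2.7,-2.95,0,-1]'
python3 - <<'E'
from h import *
st();go(dk(45,-213,190),DY,0,hold=False)
snap('wrist','w1')
E
```

```text
t: 0.65
tool_pos: [290.1, 340.2, 205.1]
orientation: [-3.141, -0.0, 2.744]
contact_force: [0.6, 0.0, -1.3]
gripper_width: 0.608
t: 1.15
tool_pos: [357.4, 152.0, 205.4]
orientation: [3.141, 0.0, 2.744]
contact_force: [0.5, -1.1, 0.1]
gripper_width: 0.185
t: 1.65
tool_pos: [424.8, -36.4, 205.3]
orientation: [3.141, 0.0, 2.743]
contact_force: [1.6, -0.7, -0.4]
gripper_width: 0.005
t: 2.15
tool_pos: [492.1, -224.5, 205.1]
orientation: [3.141, -0.001, 2.743]
contact_force: [0.5, 0.3, 0.1]
gripper_width: 0.01
t 2.15 tcp [ 492.1 -224.5  205.1] hold [ 492.1 -224.6  223.9] z [-0.  0. -1.] y [0.388 0.922 0.   ] F [0.5 0.3 0.1] w 0.9 j [-0.59  0.14  1.63  0.    1.38 -1.76]
ysign 1
turn deg [ 0.02 -0.03  0.29] shift (cur tool axes) cm [-13.44 -14.75   1.49] shift (target tool axes) cm [-13.51 -14.68   1.51] tcp [ 558.8 -412.6  190. ]
```

View pics/w1.png

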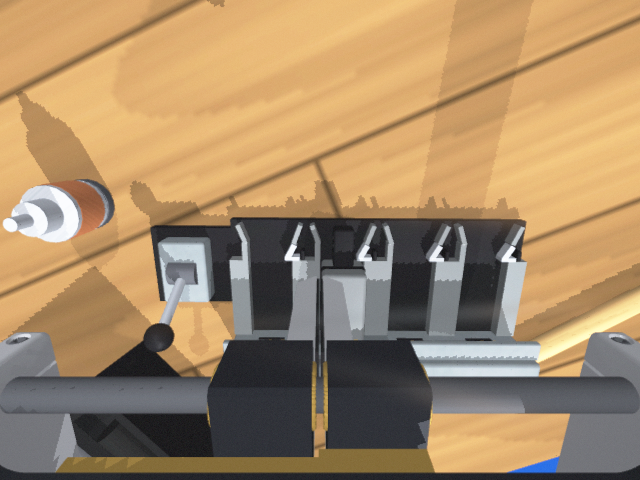

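Run:
```python
from h import *
T=np.load('pics/w1.npy')
def inv(X): d=X-O; return np.array([d@dx,d@dy,X[2]]).round(1)
for nm,p,z in [('plateL',(232,220),12),('plateR',(525,220),12),('ball',(158,338),104),('pk5 L',(323,270),64),('pk5 R',(364,270),64),('catch1',(513,228),26)]:
    print(nm,inv(ray('wrist',p,z,T)))
im=cv2.imread('pics/w1.png');cv2.imwrite('pics/w1z.png',cv2.resize(im[210:350,220:540],(800,350),interpolation=2))
for k in [(-90,160,12),(-90,-160,12),(-47,120,26),(-45,-63,64),(-45,-17,64),(-87,-40,44)]: print(k,proj('wrist',dk(*k),T).round(1))
```

```text
plateL [ -88.  -164.8   12. ]
plateR [-89.7 161.   12. ]
ball [   3.8 -217.2  104. ]
pk5 L [-49.1 -63.8  64. ]
pk5 R [-49.3 -22.8  64. ]
catch1 [-83.9 141.   26. ]
(-90, 160, 12) [524.2 219.7]
(-90, -160, 12) [236.2 218.3]
(-47, 120, 26) [488.6 260.3]
(-45, -63, 64) [323.7 273.9]
(-45, -17, 64) [369.6 274.1]
(-87, -40, 44) [346.3 228.4]
```

View pics/w1z.png

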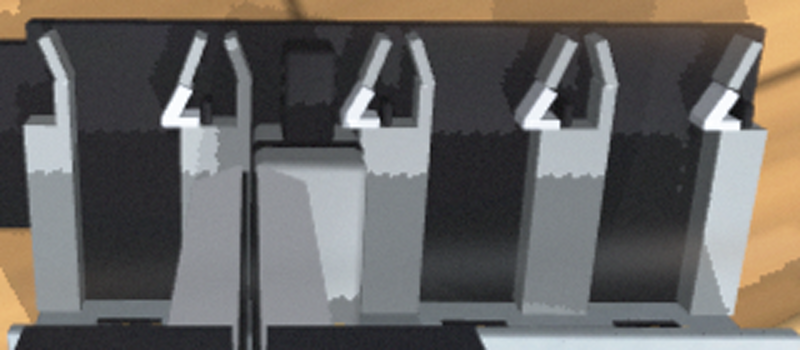

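```bash
python3 -m jog '[0,0,0,-2.7,-3,0,-1, 0,0,0,-2.7,-3,0,-1, 0,0,0,-2.7,-3,0,-1, 0,0,0,-2.7,-3,0,-1, 0,0,0,-2.6,-2.9,1.5,-1]' 20
python3 -m jog '[0,0,0,0,0,3,-1, 0,0,0,0,0,3,-1, 0,0,0,0,0,3,-1, 0,0,0,0,0,0.4,-1, 0,0,0,0,0,0,-1]'
python3 - <<'E'
from h import *
st();go(dk(45,-215,96),DY,0,hold=False)
snap('wrist','w2');snap('side','s2')
im=cv2.imread('pics/s2.png');cv2.imwrite('pics/s2z.png',cv2.resize(im[200:380,320:560],(800,600),interpolation=2))
E
```

```text
t: 2.7
tool_pos: [559.4, -414.8, 192.6]
orientation: [-3.14, 0.004, 2.744]
contact_force: [0.5, -0.4, 0.0]
gripper_width: 0.007
t: 3.2
tool_pos: [557.0, -411.3, 95.0]
orientation: [3.14, -0.003, 2.744]
contact_force: [0.1, 0.1, 0.8]
gripper_width: 0.003
t 3.2 tcp [ 557.  -411.3   95. ] hold [ 557.1 -411.4  113.8] z [-0.002  0.002 -1.   ] y [0.387 0.922 0.001] F [0.1 0.1 0.8] w 0.3 j [-0.76  0.55  1.32 -0.    1.28 -1.93]
ysign 1
turn deg [ 0.07 -0.18  0.31] shift (cur tool axes) cm [-0.21 -0.25 -0.1 ] shift (target tool axes) cm [-0.21 -0.25 -0.1 ] tcp [ 558.  -414.4   96. ]
```

View pics/w2.png

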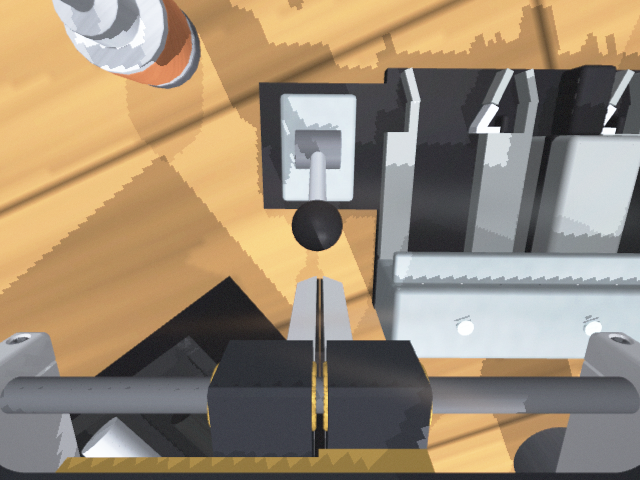

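View pics/s2z.png

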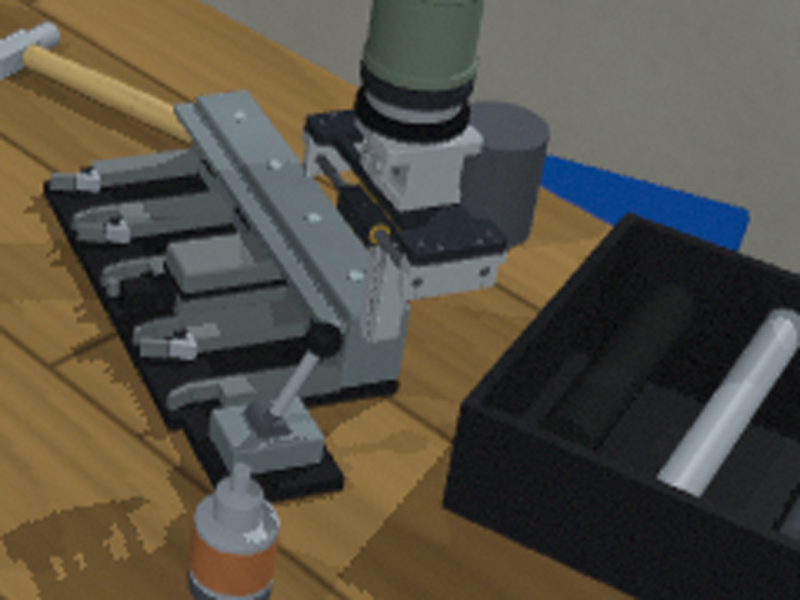

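```bash
python3 -m jog '[0,0,0,1,0,0,-1, 0,0,0,1,0,0,-1, 0,0,0,1,0,0,-1, 0,0,0,1,0,0,-1, 0,0,0,1,0,0,-1]'
python3 -m jog '[0,0,0,1,0,0,-1, 0,0,0,1,0,0,-1, 0,0,0,1,0,0,-1, 0,0,0,0.8,0,0,-1, 0,0,0,0.8,0,0,-1]'
python3 - <<'E'
from h import *
st();snap('wrist','w3')
E
```

```text
t: 3.8
tool_pos: [511.1, -392.8, 97.2]
orientation: [-3.141, 0.001, 2.744]
contact_force: [1.4, -0.7, 1.4]
gripper_width: 0.003
t: 4.3
tool_pos: [470.2, -375.4, 96.3]
orientation: [3.142, 0.004, 2.743]
contact_force: [15.6, -5.4, -10.4]
gripper_width: 0.006
t 4.3 tcp [ 470.2 -375.4   96.3] hold [ 470.1 -375.4  115.1] z [ 0.004 -0.002 -1.   ] y [0.388 0.922 0.   ] F [ 15.6  -5.4 -10.4] w 0.6 j [-0.82  0.37  1.58  0.    1.19 -1.99]
```

View pics/w3.png

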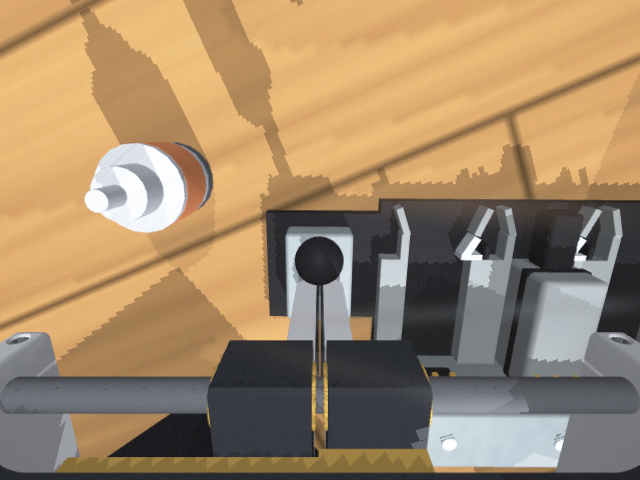

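```bash
python3 -m jog '[0,0,0,-1,0,0,-1, 0,0,0,-1,0,0,-1, 0,0,0,-1,0,0,-1, 0,0,0,-1,0,-3,-1, 0,0,0,0,0,-4,-1]'
python3 -m jog '[0,0,0,0,4,-4,-1, 0,0,0,0,4,-2,-1, 0,0,0,0,4,0,-1, 0,0,0,0,4,0,-1, 0,0,0,0,4,0,-1]'
python3 - <<'E'
from h import *
st();snap('wrist','w4');snap('side','s4')
im=cv2.imread('pics/s4.png');cv2.imwrite('pics/s4z.png',cv2.resize(im[200:380,320:560],(800,600),interpolation=2))
E
```

```text
t: 4.85
tool_pos: [506.0, -389.6, 163.9]
orientation: [3.139, -0.006, 2.744]
contact_force: [0.0, -0.2, 0.1]
gripper_width: 0.004
t: 5.35
tool_pos: [583.0, -209.2, 222.2]
orientation: [-3.141, 0.0, 2.744]
contact_force: [0.1, -0.1, -0.6]
gripper_width: 0.008
t 5.35 tcp [ 583.  -209.2  222.2] hold [ 583.  -209.1  241. ] z [ 0. -0. -1.] y [ 0.387  0.922 -0.   ] F [ 0.1 -0.1 -0.6] w 0.8 j [-0.48  0.29  1.41 -0.    1.45 -1.66]
```

View pics/w4.png

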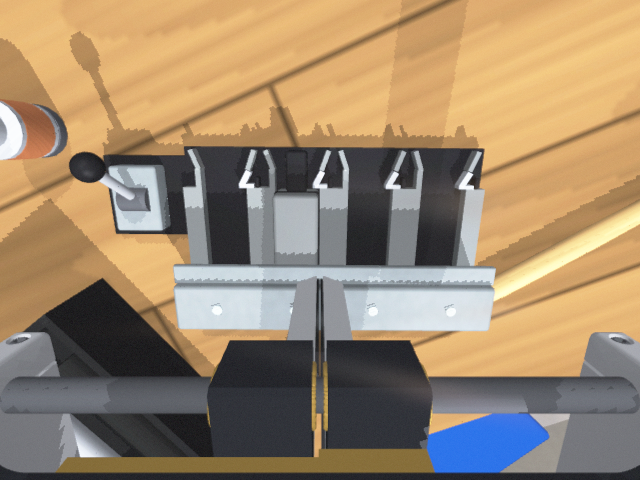

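View pics/s4z.png

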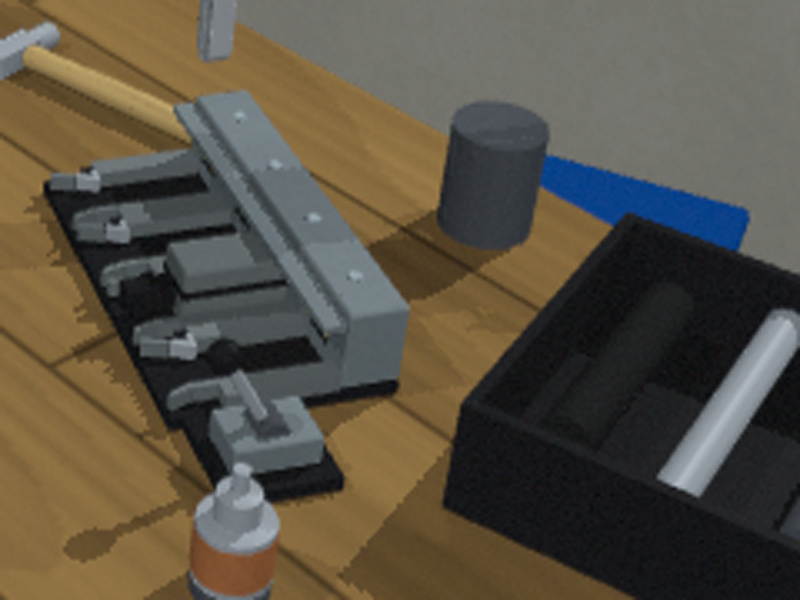

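Run:
```python
from h import *
T=np.load('pics/w4.npy')
def inv(X): d=X-O; return np.array([d@dx,d@dy,X[2]]).round(1)
for nm,p,z in [('plateL',(185,148),12),('plateR',(484,149),12),('ball',(88,167),104),('pk5 L',(275,193),64),('pk5 R',(318,193),64),('s4',(217,310),82),('s2',(373,310),82),('s1',(451,311),82)]:
    print(nm,inv(ray('wrist',p,z,T)))
```

```text
plateL [ -86.9 -165.8   12. ]
plateR [-87.6 162.3  12. ]
ball [ -72.7 -215.1  104. ]
pk5 L [-45.6 -61.8  64. ]
pk5 R [-45.9 -19.4  64. ]
s4 [  73.  -123.1   82. ]
s2 [72. 38. 82.]
s1 [ 72.7 118.6  82. ]
```

```bash
sed -i 's/^O=np.array.*;DY/O=np.array([601.7,-201.2,0]);DY/' h.py
python3 - <<'E'
from h import *
go(ch(-144,0,102),CY,40)
E
```

```text
ysign 1
turn deg [-16.3  -37.68 -45.1 ] shift (cur tool axes) cm [22.62 38.55 13.51] shift (target tool axes) cm [-1.18 42.84 18.52] tcp [522.1 237.1  87.6]
```

```bash
python3 -m jog '[-1.63,-3.77,-4.51,0,0,0,0.1, -1.63,-3.77,-4.51,0,0,0,0.1, -1.63,-3.77,-4.51,0,0,0,0.1, -1.63,-3.77,-4.51,0,0,0,0.1, -1.63,-3.77,-4.51,0,0,0,0.1]'
python3 -m jog '[-1.63,-3.77,-4.51,0,0,0,0.1, -1.63,-3.77,-4.51,0,0,0,0.1, -1.63,-3.77,-4.51,0,0,0,0.1, -1.63,-3.77,-4.51,0,0,0,0.1, -1.63,-3.77,-4.51,0,0,0,0.1]'
python3 - <<'E'
from h import *
st();go(ch(-144,0,102),CY,40)
E
```

```text
t: 5.95
tool_pos: [582.1, -211.2, 222.1]
orientation: [3.066, 0.351, 3.132]
contact_force: [0.7, 0.4, -0.0]
gripper_width: 0.396
t: 6.45
tool_pos: [613.7, -177.1, 254.7]
orientation: [3.119, 0.613, -2.81]
contact_force: [0.4, 0.0, -0.1]
gripper_width: 0.548
t 6.45 tcp [ 613.7 -177.1  254.7] hold [ 603.6 -181.   270.1] z [ 0.536  0.209 -0.818] y [-0.338  0.941  0.019] F [ 0.4  0.  -0.1] w 51.5 j [-0.7   0.05  1.74  0.6   1.1  -2.82]
ysign 1
turn deg [-2.1  -4.85 -4.49] shift (cur tool axes) cm [ 5.66 41.76 17.41] shift (target tool axes) cm [ 3.92 41.48 18.53] tcp [522.1 237.1  87.6]
```

```bash
python3 -m jog '[0,0,0,0,3.8,0,0.1, 0,0,0,0,3.8,0,0.1, 0,0,0,0,3.8,0,0.1, 0,0,0,0,3.8,0,0.1, 0,0,0,0,3.8,0,0.1]'
python3 -m jog '[0,0,0,0,3.8,0,0.1, 0,0,0,0,3.8,0,0.1, 0,0,0,0,3.8,0,0.1, 0,0,0,0,3.8,0,0.1, 0,0,0,0,3.8,0,0.1]'
python3 - <<'E'
from h import *
st();go(ch(-144,0,102),CY,40)
E
```

```text
t: 6.95
tool_pos: [549.6, 3.9, 260.0]
orientation: [3.122, 0.615, -2.806]
contact_force: [0.5, -0.2, -0.2]
gripper_width: 0.55
t: 7.45
tool_pos: [484.8, 183.0, 263.8]
orientation: [3.121, 0.616, -2.806]
contact_force: [0.7, -0.2, 0.3]
gripper_width: 0.55
t 7.45 tcp [484.8 183.  263.8] hold [474.7 179.1 279.1] z [ 0.539  0.209 -0.816] y [-0.34   0.94   0.017] F [ 0.7 -0.2  0.3] w 51.7 j [ 0.08 -0.39  2.1   0.22  0.85 -1.93]
ysign 1
turn deg [-2.13 -4.64 -4.32] shift (cur tool axes) cm [ 5.86  3.52 17.51] shift (target tool axes) cm [ 7.    3.36 17.12] tcp [522.1 237.1  87.6]
```

```bash
python3 -m jog '[-1.07,-2.32,-2.16,1.2,0.7,3.5,0.1, -1.07,-2.32,-2.16,1.2,0.7,3.5,0.1, 0,0,0,1.5,0.7,3.4,0.1, 0,0,0,1.5,0.7,3.4,0.1, 0,0,0,1.5,0.7,3.4,0.1]'
python3 - <<'E'
from h import *
st();go(ch(-144,0,102),CY,40)
snap('wrist','w5')
T=np.load('pics/w5.npy')
for k in [(-87,11,32),(-87,-11,32),(-87,11,10),(-87,-11,84),(-87,11,84),(-50.5,16,55),(-50.5,-16,55)]: print(k,proj('wrist',ch(*k),T).round(1))
E
```

```text
t: 7.95
tool_pos: [520.8, 236.5, 84.5]
orientation: [-3.141, 0.698, -2.711]
contact_force: [1.5, 0.8, 0.2]
gripper_width: 0.552
t 7.95 tcp [520.8 236.5  84.5] hold [509.9 231.5  98.9] z [ 0.584  0.268 -0.766] y [-0.417  0.909 -0.   ] F [1.5 0.8 0.2] w 51.9 j [ 0.18  0.04  2.23  0.69  0.25 -2.45]
ysign 1
turn deg [ 0.04 -0.    0.06] shift (cur tool axes) cm [-0.3  -0.   -0.15] shift (target tool axes) cm [-0.3  -0.   -0.15] tcp [522.1 237.1  87.6]
(-87, 11, 32) [334.5 256.1]
(-87, -11, 32) [305.9 256. ]
(-87, 11, 10) [333.9 232.7]
(-87, -11, 84) [304.2 320.9]
(-87, 11, 84) [336.3 321. ]
(-50.5, 16, 55) [339.6 303.2]
(-50.5, -16, 55) [300.6 303.1]
```

View pics/w5.png

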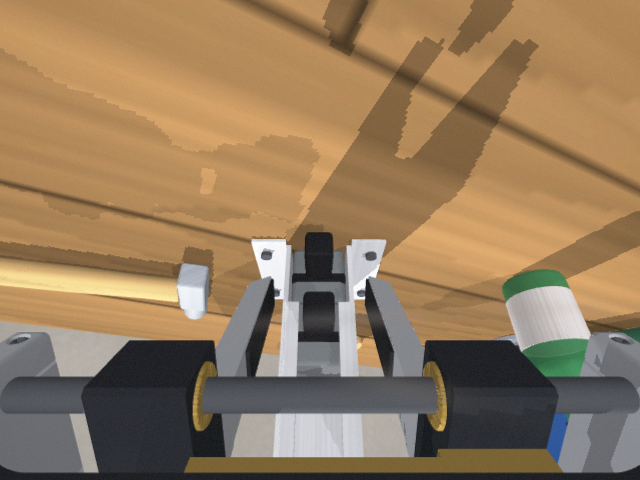

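Run:
```python
from h import *
im=cv2.imread('pics/w5.png');cv2.imwrite('pics/w5z.png',cv2.resize(im[220:350,230:410],(800,578),interpolation=2))
go(ch(-80,-1,25),CY,40)
```

```text
ysign 1
turn deg [ 0.27 -0.94 -0.07] shift (cur tool axes) cm [-1.39 -0.32  9.4 ] shift (target tool axes) cm [-1.24 -0.28  9.42] tcp [580.7 262.8  10.6]
```

View pics/w5z.png

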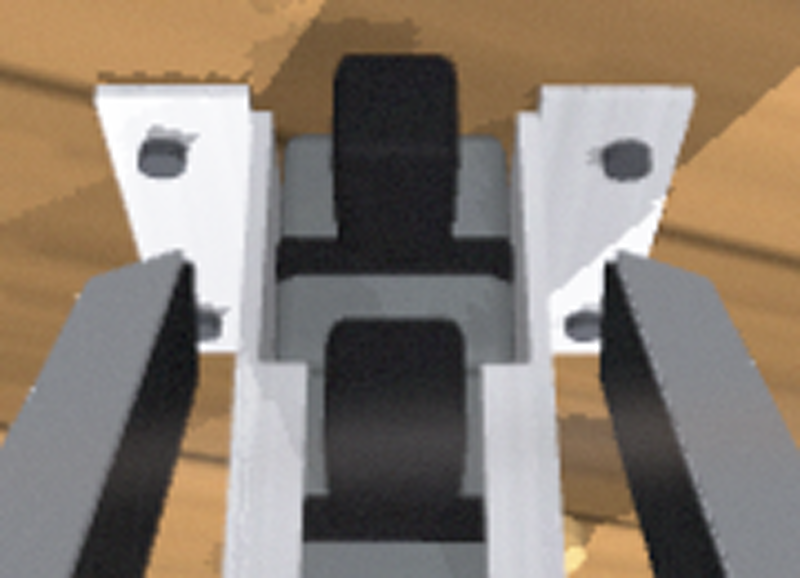

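```bash
python3 -m jog '[0,0,0,-0.3,-0.05,2,0.1, 0,0,0,-0.3,-0.05,2,0.1, 0,0,0,-0.3,-0.05,2,0.1, 0,0,0,-0.3,-0.05,2,0.1, 0,0,0,-0.1,0,1.3,0.1]'
python3 - <<'E'
from h import *
st();go(ch(-80,-1,25),CY,40)
snap('wrist','w6')
im=cv2.imread('pics/w6.png');cv2.imwrite('pics/w6z.png',cv2.resize(im[180:360,200:440],(800,600),interpolation=2))
E
```

```text
t: 8.5
tool_pos: [585.8, 264.6, 23.8]
orientation: [3.139, 0.694, -2.715]
contact_force: [0.1, 0.2, 1.2]
gripper_width: 0.551
t 8.5 tcp [585.8 264.6  23.8] hold [574.9 259.6  38.3] z [ 0.581  0.267 -0.769] y [-0.415  0.91   0.002] F [0.1 0.2 1.2] w 51.8 j [ 0.22  0.32  2.07  1.09  0.15 -2.82]
ysign 1
turn deg [ 0.05 -0.24 -0.13] shift (cur tool axes) cm [1.27 0.05 0.67] shift (target tool axes) cm [1.27 0.05 0.66] tcp [580.7 262.8  10.6]
```

View pics/w6z.png

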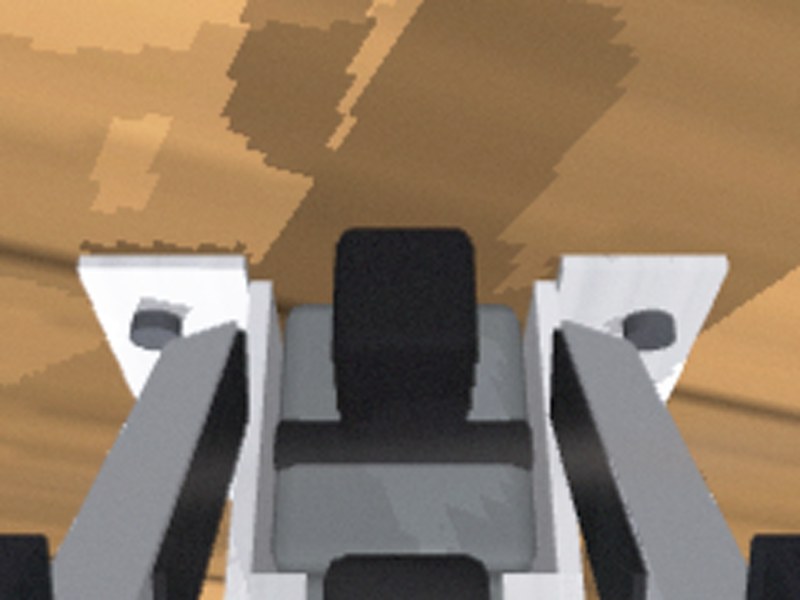

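```bash
python3 -m jog '[0,0,0,0,0,-2,0.1, 0,0,0,0,0,-3,0.1, 0,0,0,0,0,-4,0.1, 0,0,0,0,0,-4,0.1, 0,5,0,0,0,-4,0.1]'
python3 -m jog '[0,0,8,0,0,0,0.1, 0,0,8,0,0,0,0.1, 0,0,8,0,0,0,0.1, 0,0,8,0,0,0,0.1, 0,0,8,0,0,0,0.1]'
python3 -m jog '[0,0,8,0,0,0,0.1, 0,0,8,0,0,0,0.1, 0,0,8,0,0,0,0.1, 0,0,8,0,0,0,0.1, 0,0,8,0,0,0,0.1]'
python3 -m jog '[0,0,8,0,0,0,0.1, 0,0,8,0,0,0,0.1, 0,0,8,0,0,0,0.1, 0,0,8,0,0,0,0.1, 0,0,8,0,0,0,0.1]'
python3 -m jog '[0,0,8,0,0,0,0.1, 0,0,8,0,0,0,0.1, 0,0,8,0,0,0,0.1, 0,0,8,0,0,0,0.1, 0,0,8,0,0,0,0.1]'
python3 - <<'E'
from h import *
st();go(ch(-137,-1,106),CY,35,-1)
E
```

```text
t: 9.05
tool_pos: [479.9, 216.3, 151.9]
orientation: [3.141, 0.595, -2.716]
contact_force: [0.7, 2.0, -0.9]
gripper_width: 0.552
t: 9.55
tool_pos: [485.5, 218.1, 155.8]
orientation: [2.721, 0.45, 2.769]
contact_force: [0.3, 0.3, 0.1]
gripper_width: 0.55
t: 10.05
tool_pos: [485.5, 218.1, 155.7]
orientation: [2.542, 0.097, 2.138]
contact_force: [-0.4, -0.1, -0.2]
gripper_width: 0.547
t: 10.55
tool_pos: [485.5, 218.1, 155.7]
orientation: [2.602, -0.291, 1.551]
contact_force: [-0.0, 0.1, -0.3]
gripper_width: 0.549
t: 11.05
tool_pos: [485.5, 218.1, 155.7]
orientation: [2.911, -0.566, 0.839]
contact_force: [1.0, 0.2, -0.3]
gripper_width: 0.549
t 11.05 tcp [485.5 218.1 155.7] hold [475.8 213.7 171.1] z [ 0.519  0.236 -0.822] y [ 0.643 -0.741  0.193] F [ 1.   0.2 -0.3] w 51.6 j [ 0.16 -0.2   2.2   0.28  0.57  0.77]
ysign -1
turn deg [ 0.05  0.28 19.66] shift (cur tool axes) cm [ 0.17 -0.06  8.02] shift (target tool axes) cm [ 0.1  -0.1   8.02] tcp [527.7 238.5  90.6]
```

```bash
python3 -m jog '[0,0,6.6,0,0,2,0.1, 0,0,6.6,0,0,2,0.1, 0,0,6.5,0,0,2,0.1, 0,0,0,0,0,2,0.1, 0,0,0,0,0,0,0.1]'
python3 - <<'E'
from h import *
st();go(ch(-80,-1,26),CY,35,-1)
snap('wrist','w7')
T=np.load('pics/w7.npy')
for k in [(-87,11,32),(-87,-11,32),(-87,-11,84),(-87,11,84),(-50.5,16,55),(-50.5,-16,55)]: print(k,proj('wrist',ch(*k),T).round(1))
E
```

```text
t: 11.55
tool_pos: [526.2, 237.2, 87.2]
orientation: [3.138, -0.602, 0.435]
contact_force: [-0.6, -0.7, -0.2]
gripper_width: 0.548
t 11.55 tcp [526.2 237.2  87.2] hold [516.5 232.7 102.7] z [ 0.515  0.236 -0.824] y [ 0.42  -0.908  0.003] F [-0.6 -0.7 -0.2] w 51.5 j [0.19 0.05 2.14 0.36 0.38 1.03]
ysign -1
turn deg [-0.    0.51  0.27] shift (cur tool axes) cm [ 0.52 -0.06  9.65] shift (target tool axes) cm [ 0.43 -0.07  9.65] tcp [579.5 262.3  10.6]
(-87, 11, 32) [301.5 248.8]
(-87, -11, 32) [330.5 249. ]
(-87, -11, 84) [333.4 224.4]
(-87, 11, 84) [297.7 224.2]
(-50.5, 16, 55) [294.3 191.8]
(-50.5, -16, 55) [338.1 192. ]
```

View pics/w7.png

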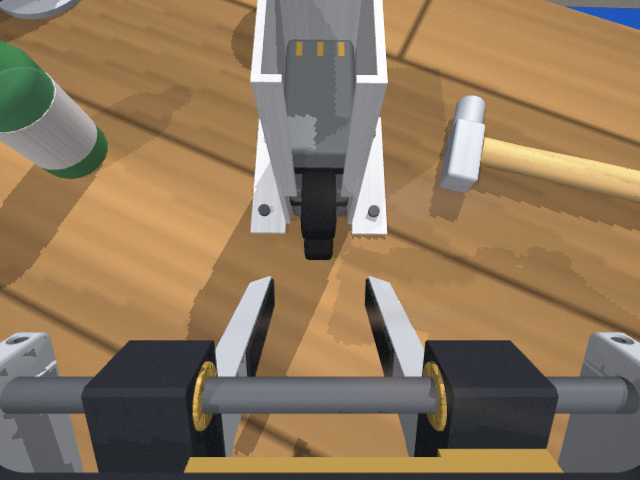

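```bash
python3 -m jog '[0,0,0,0.1,0,2.4,0.1, 0,0,0,0.1,0,2.4,0.1, 0,0,0,0.1,0,2.4,0.1, 0,0,0,0.1,0,1.5,0.1, 0,0,0,0,0,0.6,0.1]'
python3 - <<'E'
from h import *
st();go(ch(-80,-1,26),CY,35,-1)
snap('wrist','w8')
E
```

```text
t: 12.1
tool_pos: [578.2, 260.6, 14.5]
orientation: [3.138, -0.605, 0.435]
contact_force: [0.8, -0.6, 0.6]
gripper_width: 0.55
t 12.1 tcp [578.2 260.6  14.5] hold [568.5 256.2  29.9] z [ 0.518  0.237 -0.822] y [ 0.42  -0.908  0.003] F [ 0.8 -0.6  0.6] w 51.7 j [0.22 0.32 2.03 0.55 0.22 0.86]
ysign -1
turn deg [0.02 0.31 0.28] shift (cur tool axes) cm [-0.07 -0.09  0.42] shift (target tool axes) cm [-0.07 -0.09  0.42] tcp [579.5 262.3  10.6]
```

View pics/w8.png

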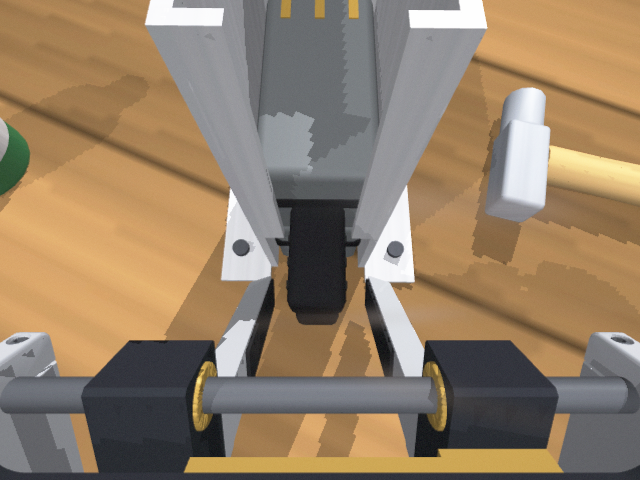

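Tongue is centred between the fingers (px ~317). Finish the advance and close.

```bash
python3 -m jog '[0,0,0,0,-0.05,0.4,0.1, 0,0,0,0,0,0,-1, 0,0,0,0,0,0,-1, 0,0,0,0,0,0,-1, 0,0,0,0,0,0,-1]' 45
python3 -m jog '[0,0,0,0,0,0,-1, 0,0,0,0,0,0,-1, 0,0,0,0,0,0,-1, 0,0,0,0,0,0,-1, 0,0,0,0,0,0,-1]' 45
python3 - <<'E'
from h import *
st();T=toolT();print('pull dir -h in tool cm/10cm',(T[:3,:3].T@(-cx*10)).round(2),'up',(T[:3,:3].T@[0,0,1]).round(3))
snap('side','s8');im=cv2.imread('pics/s8.png');cv2.imwrite('pics/s8z.png',cv2.resize(im[130:250,220:380],(800,600),interpolation=2))
E
```

```text
t: 12.65
tool_pos: [579.2, 261.5, 10.7]
orientation: [3.138, -0.605, 0.435]
contact_force: [-1.0, 0.5, 1.0]
gripper_width: 0.247
t: 13.15
tool_pos: [579.1, 261.5, 10.6]
orientation: [3.138, -0.604, 0.435]
contact_force: [-3.3, -1.2, 6.7]
gripper_width: 0.228
t 13.15 tcp [579.1 261.5  10.6] hold [569.4 257.1  26. ] z [ 0.517  0.236 -0.823] y [ 0.419 -0.908  0.003] F [-3.3 -1.2  6.7] w 21.5 j [0.23 0.33 2.03 0.56 0.22 0.85]
pull dir -h in tool cm/10cm [-8.23 -0.03 -5.68] up [ 0.568  0.003 -0.823]
```

View pics/s8z.png

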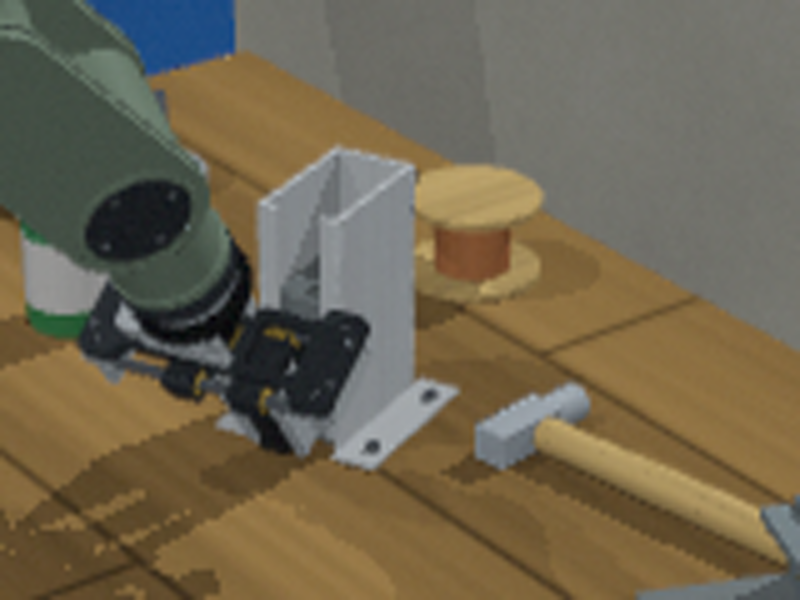

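```bash
python3 -m jog '[0,0,0,-0.82,0,-0.57,-1, 0,0,0,-0.82,0,-0.57,-1, 0,0,0,-0.82,0,-0.57,-1, 0,0,0,-0.82,0,-0.57,-1, 0,0,0,-0.82,0,-0.57,-1]'
python3 -m jog '[0,0,0,-0.82,0,-0.57,-1, 0,0,0,-0.82,0,-0.57,-1, 0,0,0,-0.82,0,-0.57,-1, 0,0,0,-0.82,0,-0.57,-1, 0,0,0,-0.82,0,-0.57,-1]'
python3 -m jog '[0,0,0,-0.82,0,-0.57,-1, 0,0,0,-0.82,0,-0.57,-1, 0,0,0,-0.82,0,-0.57,-1, 0,0,0,0,0,0,-1, 0,0,0,0,0,0,-1]'
python3 - <<'E'
from h import *
st();snap('wrist','w9');snap('side','s9');im=cv2.imread('pics/s9.png');cv2.imwrite('pics/s9z.png',cv2.resize(im[130:250,220:380],(800,600),interpolation=2))
E
```

```text
t: 13.7
tool_pos: [534.7, 240.4, 10.9]
orientation: [3.137, -0.606, 0.434]
contact_force: [4.4, 1.9, -3.1]
gripper_width: 0.233
t: 14.2
tool_pos: [488.7, 219.4, 10.7]
orientation: [3.137, -0.605, 0.434]
contact_force: [3.7, 0.8, -1.5]
gripper_width: 0.227
t: 14.7
tool_pos: [460.2, 206.5, 10.5]
orientation: [3.137, -0.604, 0.434]
contact_force: [-13.5, -7.8, 16.7]
gripper_width: 0.228
t 14.7 tcp [460.2 206.5  10.5] hold [450.5 202.1  26. ] z [ 0.517  0.235 -0.823] y [ 0.419 -0.908  0.003] F [-13.5  -7.8  16.7] w 21.5 j [0.14 0.11 2.34 0.96 0.2  0.37]
```

View pics/w9.png

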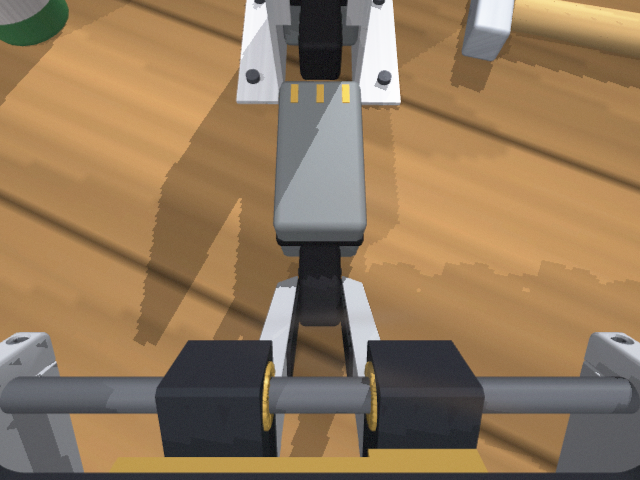

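View pics/s9z.png

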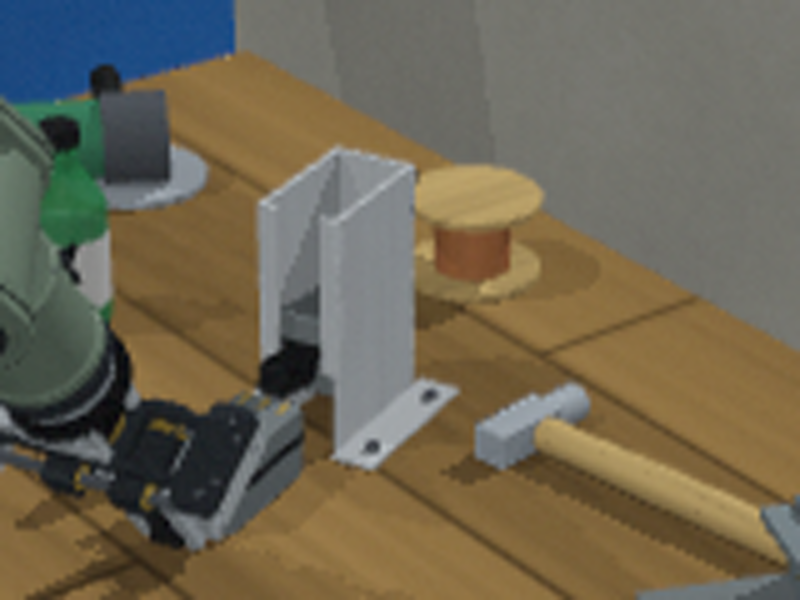

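```bash
python3 -m jog '[0,0,0,-0.82,0,-0.57,-1, 0,0,0,-0.82,0,-0.57,-1, 0,0,0,-0.82,0,-0.57,-1, 0,0,0,0,0,0,-1, 0,0,0,0,0,0,-1]'
python3 - <<'E'
from h import *
st();snap('wrist','w10');snap('side','s10');im=cv2.imread('pics/s10.png');cv2.imwrite('pics/s10z.png',cv2.resize(im[130:250,220:380],(800,600),interpolation=2))
E
```

```text
t: 15.3
tool_pos: [433.7, 194.4, 10.6]
orientation: [3.138, -0.604, 0.435]
contact_force: [-0.4, -0.3, -0.4]
gripper_width: 0.231
t 15.3 tcp [433.7 194.4  10.6] hold [424.  190.   26.1] z [ 0.516  0.236 -0.823] y [ 0.419 -0.908  0.003] F [-0.4 -0.3 -0.4] w 21.7 j [0.11 0.05 2.4  1.03 0.21 0.28]
```

View pics/w10.png

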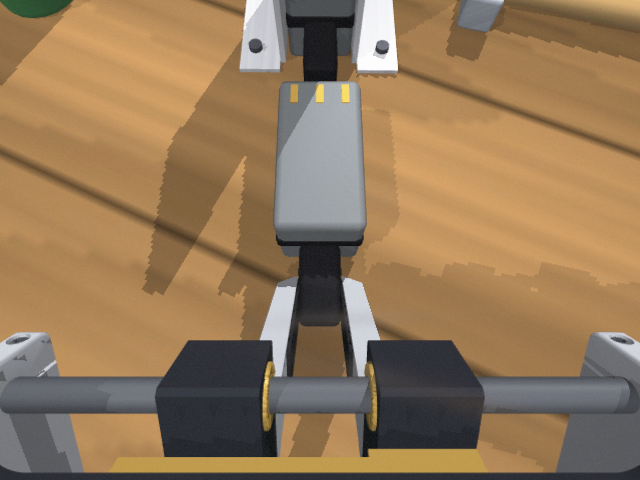

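View pics/s10z.png

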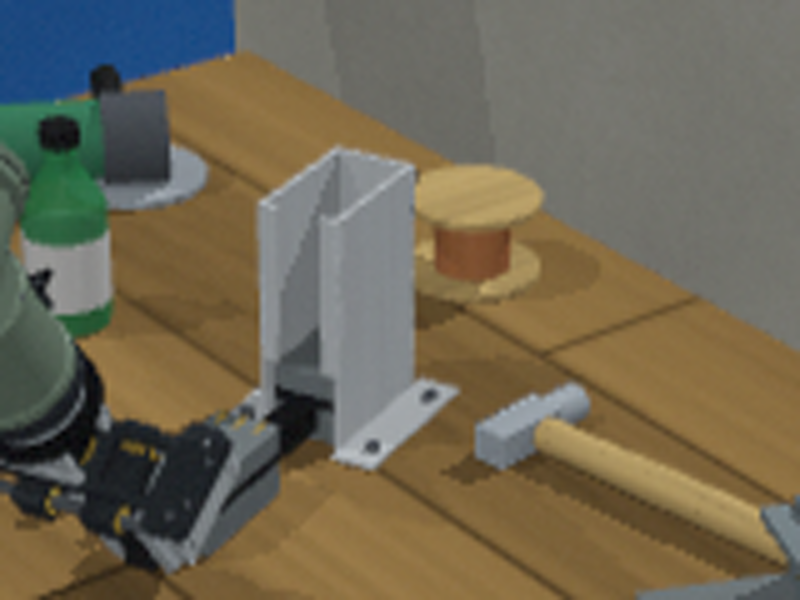

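```bash
python3 - <<'E'
from h import *
T=np.load('pics/w10.npy')
hold=T[:3,3]-T[:3,2]*18.8
for p,z in [((282,84),52),((358,84),52),((276,238),52),((364,238),52)]:
    d=ray('wrist',p,z,T)-hold; print(p,(d@cx).round(1),(d@cy).round(1))
go(dk(-185,120,26+12+40),DY,35,-1)
E
python3 -m jog '[0,0,0,0.85,0,-1.23,-1, 0,0,0,0.85,0,-1.23,-1, 0,0,0,0.85,0,-1.23,-1, 0,0,0,0.85,0,-1.23,-1, 0,0,0,0.85,0,-1.23,-1]'
python3 - <<'E'
from h import *
st();snap('wrist','w11');snap('side','s11');im=cv2.imread('pics/s11.png');cv2.imwrite('pics/s11z.png',cv2.resize(im[130:250,220:380],(800,600),interpolation=2))
go(dk(-185,120,26+12+40),DY,35,-1)
E
```

```text
(282, 84) 117.6 20.4
(358, 84) 117.9 -21.7
(276, 238) 27.6 19.8
(364, 238) 27.8 -21.7
ysign -1
turn deg [-27.19   0.31  39.43] shift (cur tool axes) cm [-0.5  22.   -6.58] shift (target tool axes) cm [14.07 17.82  3.5 ] tcp [488.5 -22.5  62.6]
t: 15.9
tool_pos: [433.1, 194.7, 85.1]
orientation: [3.138, -0.601, 0.435]
contact_force: [0.5, 0.1, -2.7]
gripper_width: 0.231
t 15.9 tcp [433.1 194.7  85.1] hold [423.4 190.3 100.6] z [ 0.514  0.236 -0.825] y [ 0.42  -0.908  0.003] F [ 0.5  0.1 -2.7] w 21.7 j [ 0.11 -0.2   2.37  0.45  0.43  0.88]
ysign -1
turn deg [-27.21   0.06  39.45] shift (cur tool axes) cm [-5.03 21.95 -0.34] shift (target tool axes) cm [ 9.55 17.92  9.73] tcp [488.5 -22.5  62.6]
```

View pics/w11.png

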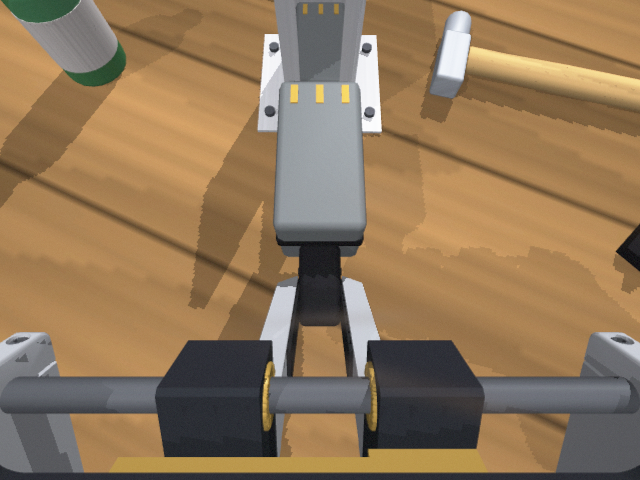

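View pics/s11z.png

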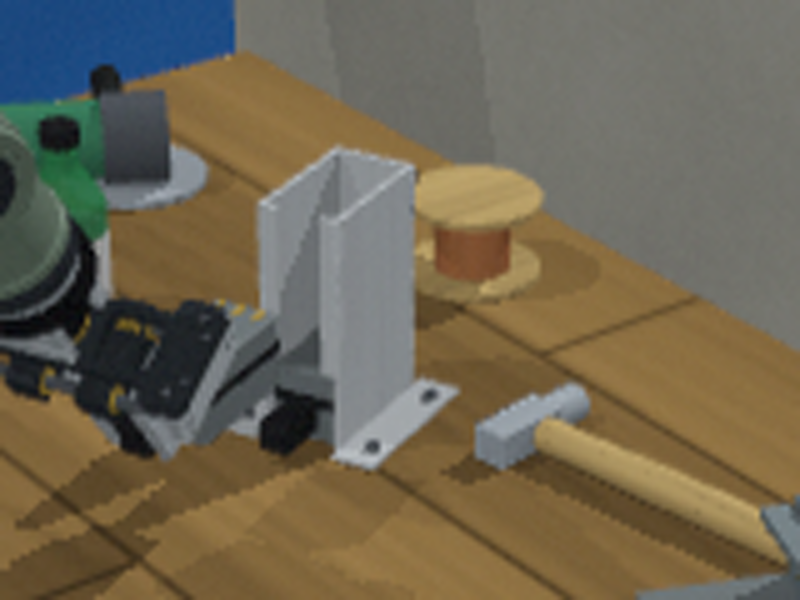

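```bash
python3 -m jog '[-3.89,0.01,5.63,0,1.5,0,-1, -3.89,0.01,5.63,0,1.5,0,-1, -3.89,0.01,5.63,0,1.5,0,-1, -3.89,0.01,5.63,0,1.5,0,-1, -3.89,0.01,5.63,0,1.5,0,-1]'
python3 -m jog '[-3.89,0.01,5.63,0,1.5,0,-1, -3.89,0.01,5.63,0,1.5,0,-1, 0,0,0,0,1.5,0,-1, 0,0,0,0,1.5,0,-1, 0,0,0,0,0,0,-1]'
python3 - <<'E'
from h import *
st();
go(dk(-195,120,85),DY,35,-1)
E
```

```text
t: 16.5
tool_pos: [443.4, 144.5, 80.7]
orientation: [3.134, -0.587, 0.028]
contact_force: [0.1, -0.3, -3.1]
gripper_width: 0.231
t: 17.0
tool_pos: [436.7, 90.1, 80.2]
orientation: [3.13, -0.584, -0.165]
contact_force: [0.2, 0.2, -2.9]
gripper_width: 0.226
t 17.0 tcp [436.7  90.1  80.2] hold [426.5  92.   95.9] z [ 0.542 -0.102 -0.834] y [-0.17  -0.985  0.01 ] F [ 0.2  0.2 -2.9] w 21.2 j [ 0.15 -0.19  2.38 -0.44  0.44  2.24]
ysign -1
turn deg [-7.03  1.46 11.31] shift (cur tool axes) cm [4.41 9.97 4.3 ] shift (target tool axes) cm [6.09 8.32 5.57] tcp [479.3 -18.5  69.6]
```

```bash
python3 -m jog '[-2.34,0.5,3.77,0,1,0,-1, -2.34,0.5,3.77,0,1,0,-1, -2.34,0.5,3.77,0,1,0,-1, 0,0,0,1.0,1.5,1,-1, 0,0,0,1,1.5,1,-1]'
python3 - <<'E'
from h import *
st();
go(dk(-195,120,85),DY,35,-1)
E
```

```text
t: 17.5
tool_pos: [445.1, 24.6, 76.7]
orientation: [-3.139, -0.614, -0.4]
contact_force: [-0.5, 0.8, -2.8]
gripper_width: 0.229
t 17.5 tcp [445.1  24.6  76.7] hold [435.1  28.8  92.1] z [ 0.532 -0.222 -0.817] y [-0.388 -0.922 -0.002] F [-0.5  0.8 -2.8] w 21.5 j [ 0.05 -0.16  2.38 -0.63  0.44  2.53]
ysign -1
turn deg [-0.28 -0.19  0.17] shift (cur tool axes) cm [3.53 2.65 3.36] shift (target tool axes) cm [3.55 2.63 3.36] tcp [479.3 -18.5  69.6]
```

```bash
python3 -m jog '[0,0,0,1.2,0.9,1.1,-1, 0,0,0,1.2,0.9,1.1,-1, 0,0,0,1.1,0.8,1.1,-1, 0,0,0,0,0,0,-1, 0,0,0,0,0,0,-1]'
python3 - <<'E'
from h import *
st();
go(dk(-195,120,85),DY,35,-1)
im,T=snap('wrist','w12')
for k in [(-90,160,12),(-66,144.5,26),(-66,95.5,26),(-47,136.5,26),(-47,144.5,26)]: print(k,proj('wrist',dk(*k),T).round(1))
E
```

```text
t: 18.0
tool_pos: [478.3, -18.8, 69.9]
orientation: [-3.139, -0.613, -0.403]
contact_force: [0.2, -0.4, -2.2]
gripper_width: 0.232
t 18.0 tcp [478.3 -18.8  69.9] hold [468.4 -14.5  85.3] z [ 0.53  -0.224 -0.818] y [-0.391 -0.92  -0.002] F [ 0.2 -0.4 -2.2] w 21.8 j [-0.1  -0.09  2.34 -0.53  0.35  2.33]
ysign -1
turn deg [-0.13 -0.15  0.01] shift (cur tool axes) cm [ 0.05 -0.06  0.07] shift (target tool axes) cm [ 0.05 -0.06  0.07] tcp [479.3 -18.5  69.6]
(-90, 160, 12) [268.4 189.3]
(-66, 144.5, 26) [286.7 154.4]
(-66, 95.5, 26) [347.6 154.4]
(-47, 136.5, 26) [297.2 134.4]
(-47, 144.5, 26) [287.4 134.4]
```

View pics/w12.png

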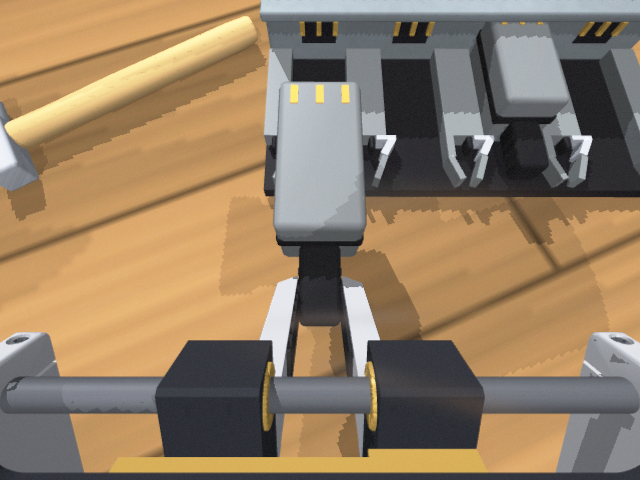

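```bash
python3 -m jog '[0,0,0,-0.6,-0.03,0.9,-1, 0,0,0,-0.6,-0.03,0.9,-1, 0,0,0,-0.6,0,0.9,-1, 0,0,0,-0.4,0,0.6,-1, 0,0,0,-0.2,0,0.25,-1]'
python3 - <<'E'
from h import *
st();
go(dk(-195,120,39),DY,35,-1)
im,T=snap('wrist','w13')
E
```

```text
t: 18.55
tool_pos: [479.0, -17.5, 27.0]
orientation: [-3.14, -0.614, -0.4]
contact_force: [-0.5, -0.3, -2.3]
gripper_width: 0.233
t 18.55 tcp [479.  -17.5  27. ] hold [469.  -13.3  42.4] z [ 0.531 -0.223 -0.817] y [-0.389 -0.921 -0.002] F [-0.5 -0.3 -2.3] w 21.9 j [-0.09  0.05  2.35 -0.85  0.23  2.66]
ysign -1
turn deg [-0.21 -0.18  0.14] shift (cur tool axes) cm [-0.14  0.09  0.32] shift (target tool axes) cm [-0.14  0.09  0.32] tcp [479.3 -18.5  23.6]
```

View pics/w13.png

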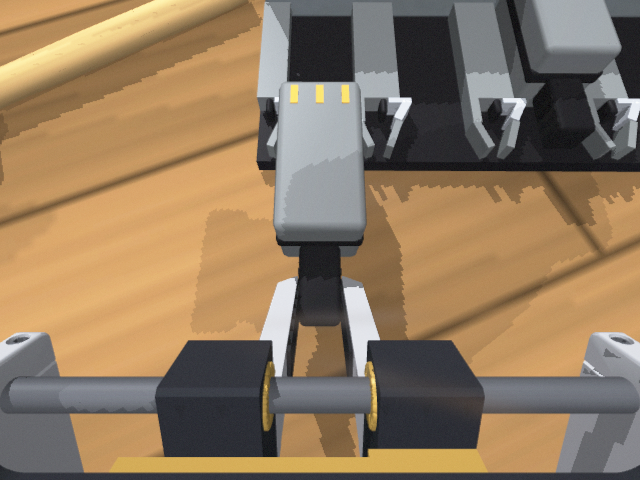

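```bash
python3 -m jog '[0,0,0,0.68,0.05,0.82,-1, 0,0,0,0.75,0.04,0.6,-1, 0,0,0,0.82,0,0.57,-1, 0,0,0,0.82,0,0.57,-1, 0,0,0,0.82,0,0.57,-1]'
python3 - <<'E'
from h import *
st();
go(dk(-145,120,39),DY,35,-1)
im,T=snap('wrist','w14')
E
```

```text
t: 19.1
tool_pos: [525.8, -39.1, 24.5]
orientation: [-3.139, -0.614, -0.402]
contact_force: [-2.7, 2.7, -2.0]
gripper_width: 0.229
t 19.1 tcp [525.8 -39.1  24.5] hold [515.8 -34.9  39.9] z [ 0.531 -0.224 -0.817] y [-0.391 -0.921 -0.002] F [-2.7  2.7 -2. ] w 21.6 j [-0.14  0.14  2.25 -0.77  0.21  2.55]
ysign -1
turn deg [-0.15 -0.21  0.03] shift (cur tool axes) cm [-0.12 -0.07  0.03] shift (target tool axes) cm [-0.12 -0.07  0.03] tcp [525.3 -38.2  23.6]
```

View pics/w14.png

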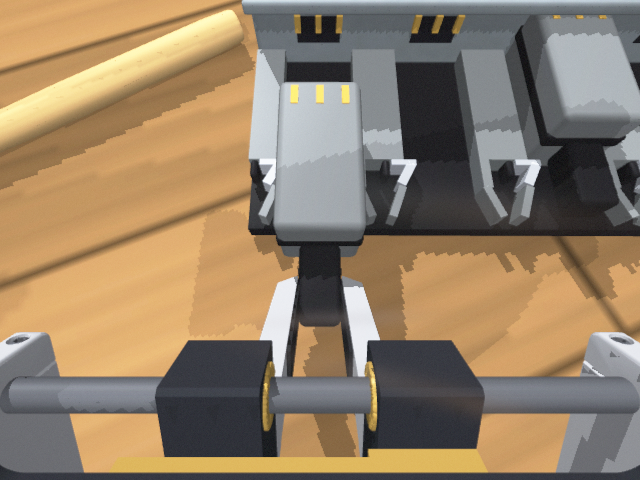

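```bash
python3 -m jog '[0,0,0,0.82,0,0.57,-1, 0,0,0,0.82,0,0.57,-1, 0,0,0,0.82,0,0.57,-1, 0,0,0,0.82,0,0.57,-1, 0,0,0,0.7,0,0.48,-1]'
python3 - <<'E'
from h import *
st();
go(dk(-80,120,39),DY,35,-1)
im,T=snap('wrist','w15')
E
```

```text
t: 19.65
tool_pos: [570.1, -58.2, 24.9]
orientation: [-3.14, -0.614, -0.402]
contact_force: [-1.9, 1.8, -2.8]
gripper_width: 0.23
t 19.65 tcp [570.1 -58.2  24.9] hold [560.1 -54.   40.3] z [ 0.531 -0.224 -0.817] y [-0.391 -0.92  -0.001] F [-1.9  1.8 -2.8] w 21.6 j [-0.18  0.22  2.15 -0.65  0.21  2.39]
ysign -1
turn deg [-0.11 -0.19  0.04] shift (cur tool axes) cm [ 1.23 -0.08  1.03] shift (target tool axes) cm [ 1.23 -0.09  1.02] tcp [585.1 -63.7  23.6]
```

View pics/w15.png

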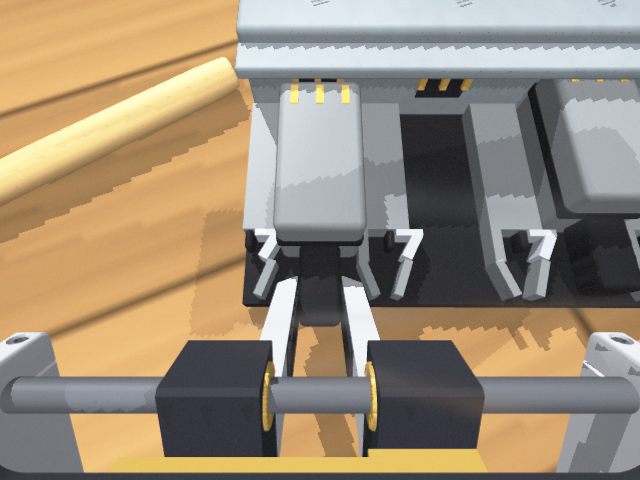

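```bash
python3 -m jog '[0,0,0,0,0,0,-0.42, 0,0,0,0,0,0,-0.42, 0,0,0,0,0,0,-0.42, 0,0,0,0,0,-0.5,-0.42, 0,0,0,0,0,-1.5,-0.42]'
python3 -m jog '[0,0,0,0,0,-2.5,-0.42, 0,0,0,0,0,-2.5,-0.42, 0,0,0,0,0,-1.5,-1, 0,0,0,0,0,0,-1, 0,0,0,0,0,0,-1]' 20
python3 - <<'E'
from h import *
st();
go(dk(-118,120,28),DY,35,-1,hold=False)
im,T=snap('wrist','w16')
E
```

```text
t: 20.2
tool_pos: [559.5, -53.4, 41.8]
orientation: [-3.139, -0.615, -0.402]
contact_force: [-0.1, -0.3, -0.1]
gripper_width: 0.291
t: 20.7
tool_pos: [525.4, -38.7, 95.6]
orientation: [-3.139, -0.618, -0.402]
contact_force: [-0.4, -0.2, -0.3]
gripper_width: 0.07
t 20.7 tcp [525.4 -38.7  95.6] hold [515.4 -34.5 111. ] z [ 0.534 -0.224 -0.815] y [-0.39  -0.921 -0.002] F [-0.4 -0.2 -0.3] w 6.6 j [-0.14 -0.05  2.23 -0.4   0.39  2.15]
ysign -1
turn deg [-0.2  -0.38  0.05] shift (cur tool axes) cm [-2.62 -0.03  6.43] shift (target tool axes) cm [-2.58 -0.05  6.45] tcp [540.2 -44.5  28. ]
```

View pics/w16.png

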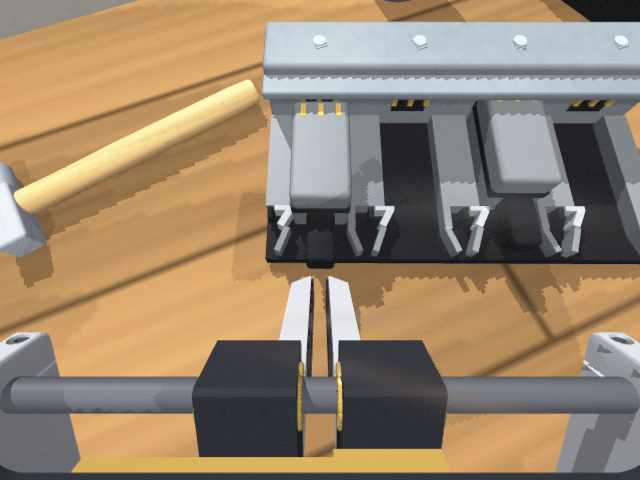

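```bash
python3 -m jog '[0,0,0,-0.6,0,1.5,-1, 0,0,0,-0.6,0,1.5,-1, 0,0,0,-0.6,0,1.5,-1, 0,0,0,-0.6,0,1.5,-1, 0,0,0,-0.2,0,0.4,-1]' 20
python3 - <<'E'
from h import *
st();
go(dk(-93.6,120,28),DY,35,-1,hold=False)
E
```

```text
t: 21.25
tool_pos: [538.1, -44.9, 24.3]
orientation: [-3.141, -0.611, -0.401]
contact_force: [-0.6, -0.2, 0.1]
gripper_width: 0.005
t 21.25 tcp [538.1 -44.9  24.3] hold [528.2 -40.7  39.7] z [ 0.528 -0.223 -0.819] y [-0.39  -0.921 -0.001] F [-0.6 -0.2  0.1] w 0.5 j [-0.15  0.16  2.22 -0.72  0.21  2.48]
ysign -1
turn deg [-0.1   0.01  0.08] shift (cur tool axes) cm [ 2.35 -0.11  1.2 ] shift (target tool axes) cm [ 2.35 -0.12  1.2 ] tcp [562.7 -54.1  28. ]
```

```bash
python3 -m jog '[0,0,0,0.6,0,0.1,-1, 0,0,0,0.4,0,0.27,-1, 0,0,0,0.4,0,0.27,-1, 0,0,0,0.4,0,0.27,-1, 0,0,0,0.25,0,0.17,-1]' 20
python3 - <<'E'
from h import *
st();
go(dk(-93.6,120,28),DY,35,-1,hold=False)
im,T=snap('wrist','w17')
E
```

```text
t: 21.75
tool_pos: [558.9, -53.8, 28.7]
orientation: [-3.141, -0.612, -0.402]
contact_force: [-4.3, 2.2, -0.4]
gripper_width: 0.007
t 21.75 tcp [558.9 -53.8  28.7] hold [548.9 -49.6  44.1] z [ 0.529 -0.224 -0.819] y [-0.391 -0.92  -0.001] F [-4.3  2.2 -0.4] w 0.7 j [-0.17  0.19  2.17 -0.63  0.22  2.39]
ysign -1
turn deg [-0.07 -0.04  0.05] shift (cur tool axes) cm [ 0.26 -0.12  0.27] shift (target tool axes) cm [ 0.26 -0.12  0.27] tcp [562.7 -54.1  28. ]
```

View pics/w17.png

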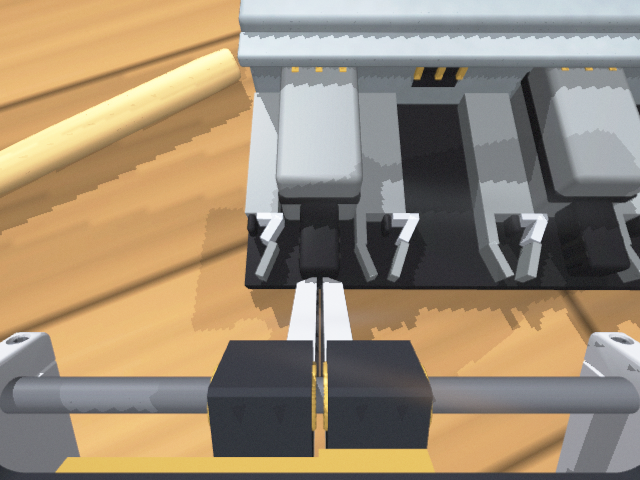

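```bash
python3 -m jog '[0,0,0,0.16,0,0.11,-1, 0,0,0,0.16,0,0.11,-1, 0,0,0,0.08,0,0.06,-1, 0,0,0,0,0,0,-1, 0,0,0,0,0,0,-1]' 20
python3 - <<'E'
from h import *
st();
im,T=snap('wrist','w18')
im=cv2.imread('pics/w18.png');cv2.imwrite('pics/w18z.png',cv2.resize(im[60:300,230:550],(800,600),interpolation=2))
E
```

```text
t: 22.3
tool_pos: [562.6, -55.4, 28.7]
orientation: [-3.141, -0.611, -0.402]
contact_force: [-5.4, 3.3, -2.5]
gripper_width: 0.005
t 22.3 tcp [562.6 -55.4  28.7] hold [552.7 -51.2  44.1] z [ 0.528 -0.224 -0.819] y [-0.391 -0.92  -0.   ] F [-5.4  3.3 -2.5] w 0.5 j [-0.17  0.19  2.17 -0.62  0.23  2.37]
```

View pics/w18z.png

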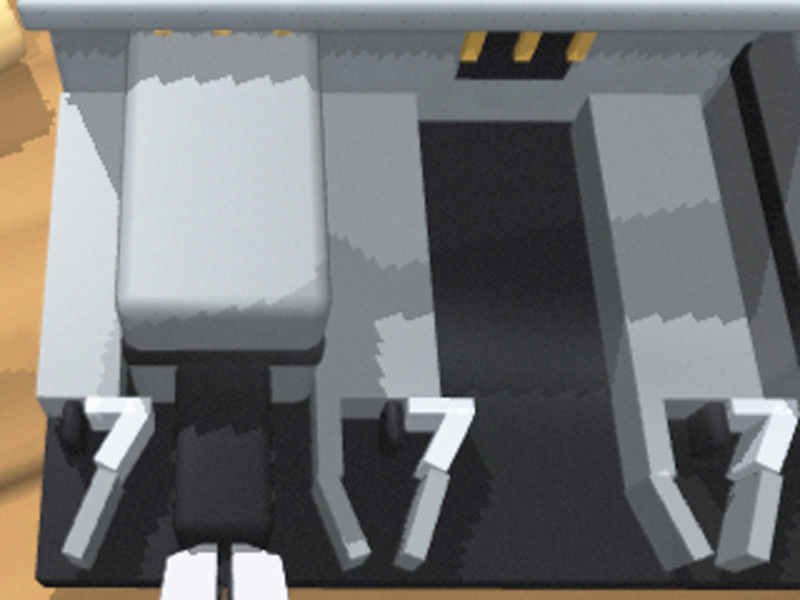

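```bash
python3 -m jog '[0,0,0,0.16,0,0.11,-1, 0,0,0,0.08,0,0.06,-1, 0,0,0,0,0,0,-1, 0,0,0,0,0,0,-1, 0,0,0,0,0,0,-1]' 20
python3 - <<'E'
from h import *
st();
im,T=snap('wrist','w19')
im=cv2.imread('pics/w19.png');cv2.imwrite('pics/w19z.png',cv2.resize(im[60:300,230:550],(800,600),interpolation=2))
E
```

```text
t: 22.85
tool_pos: [563.1, -55.8, 27.2]
orientation: [3.141, -0.607, -0.401]
contact_force: [-11.4, 6.9, 1.1]
gripper_width: 0.005
t 22.85 tcp [563.1 -55.8  27.2] hold [553.2 -51.6  42.7] z [ 0.525 -0.224 -0.821] y [-0.391 -0.92   0.001] F [-11.4   6.9   1.1] w 0.5 j [-0.17  0.2   2.16 -0.62  0.23  2.36]
```

View pics/w19z.png

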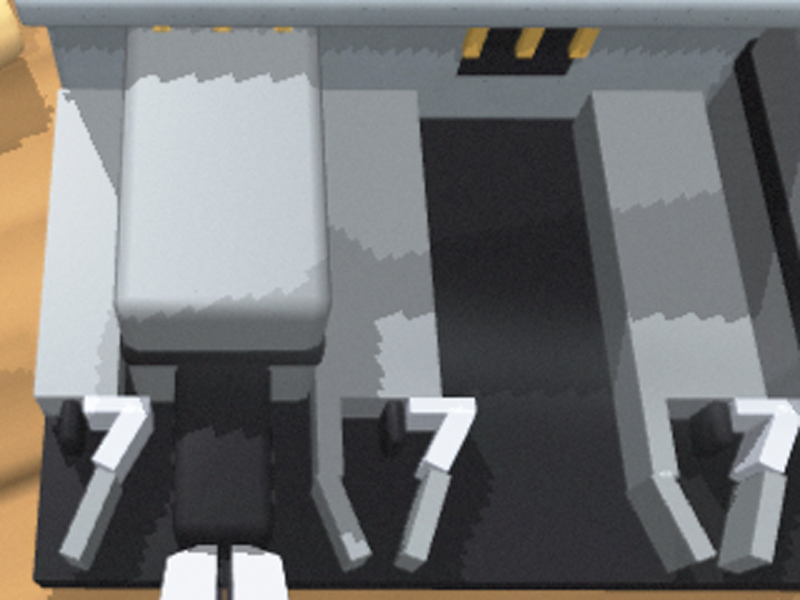

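```bash
python3 -m jog '[0,0,0,-0.8,0,-0.57,-1, 0,0,0,0,0,-3,-1, 0,0,0,0,0,-4,-1, 0,0,0,0,0,-4,0.1, 0,0,0,0,0,-4,0.1]' 20
python3 - <<'E'
from h import *
st();
snap('scene','n20');snap('side','s20');snap('wrist','w20')
a=cv2.imread('pics/n20.png');b=cv2.imread('pics/s20.png');
cv2.imwrite('pics/n20z.png',cv2.resize(a[150:400,180:480],(720,600),interpolation=2))
cv2.imwrite('pics/s20z.png',cv2.resize(b[140:360,220:480],(709,600),interpolation=2))
go(ch(-150,-1,115),CY,35,-1)
E
```

```text
t: 23.4
tool_pos: [479.9, -19.4, 156.4]
orientation: [-3.137, -0.62, -0.403]
contact_force: [0.2, 0.3, 0.7]
gripper_width: 0.139
t 23.4 tcp [479.9 -19.4 156.4] hold [469.9 -15.2 171.7] z [ 0.536 -0.224 -0.814] y [-0.39  -0.921 -0.004] F [0.2 0.3 0.7] w 13.0 j [-0.1  -0.3   2.27 -0.31  0.59  2.08]
ysign -1
turn deg [ 27.34  -1.1  -38.85] shift (cur tool axes) cm [ -9.06 -24.53   0.98] shift (target tool axes) cm [  7.67 -21.57  12.67] tcp [515.8 233.1  99.6]
```

View pics/n20z.png

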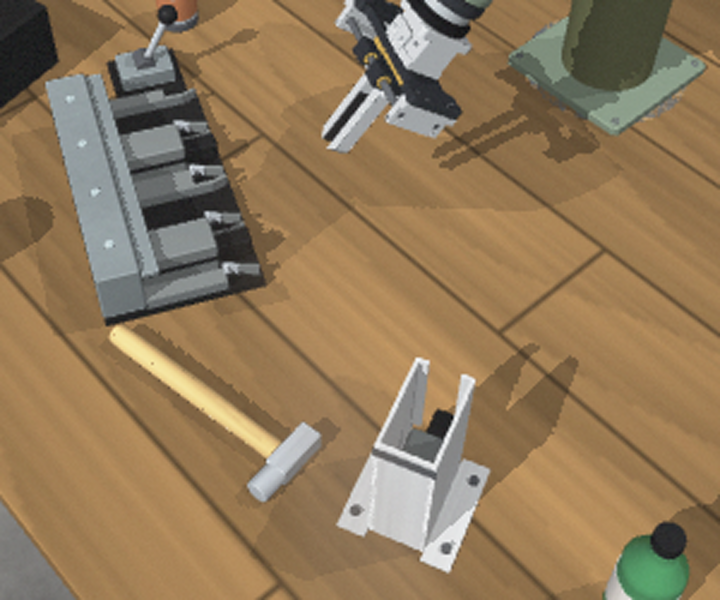

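View pics/s20z.png

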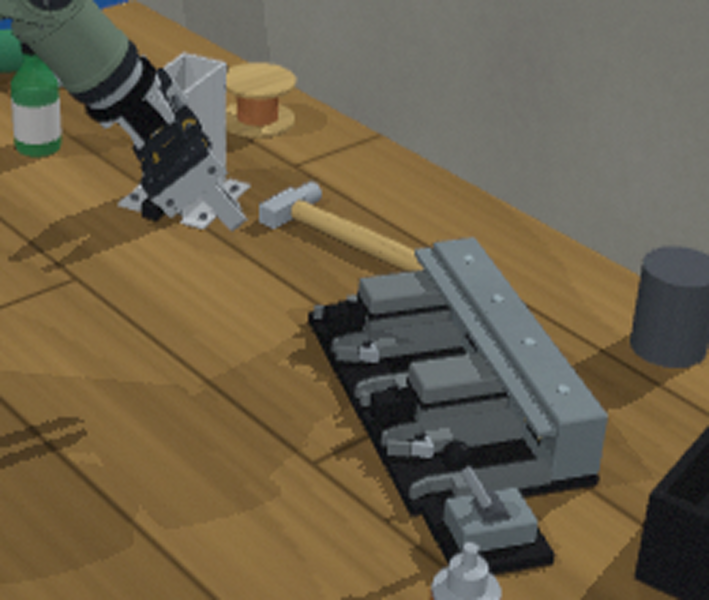

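View pics/w20.png

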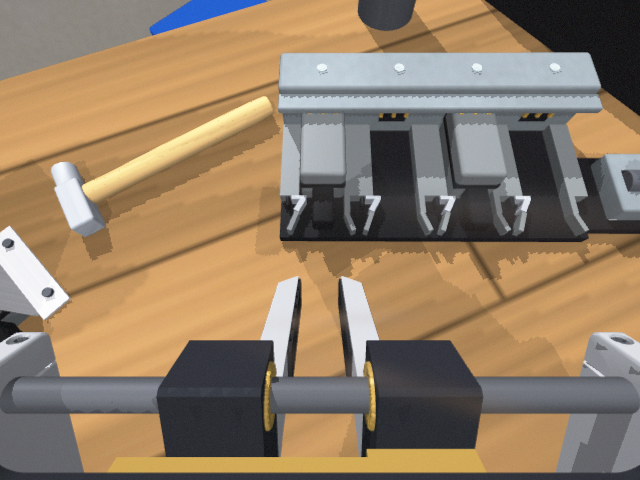

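```bash
python3 -m jog '[3.4,-0.14,-4.86,0,-2,0,0.1, 3.4,-0.14,-4.86,0,-2,0,0.1, 3.4,-0.14,-4.86,0,-2,0,0.1, 3.4,-0.14,-4.86,0,-2,0,0.1, 3.4,-0.14,-4.86,0,-2,0,0.1]'
python3 -m jog '[3.4,-0.14,-4.86,0,-2,0,0.1, 3.4,-0.14,-4.86,0,-2,0,0.1, 3.4,-0.14,-4.86,0,-2,0,0.1, 0,0,0,0,-2,0,0.1, 0,0,0,0,0,0,0.1]'
python3 - <<'E'
from h import *
st();
go(ch(-150,-1,115),CY,35,-1)
E
```

```text
t: 24.05
tool_pos: [498.7, 77.5, 152.3]
orientation: [-3.14, -0.603, 0.118]
contact_force: [-0.7, 0.6, -0.4]
gripper_width: 0.55
t: 24.55
tool_pos: [476.3, 154.4, 152.0]
orientation: [-3.135, -0.595, 0.424]
contact_force: [-0.1, -0.5, -0.1]
gripper_width: 0.548
t 24.55 tcp [476.3 154.4 152. ] hold [466.7 150.  167.5] z [ 0.509  0.237 -0.828] y [ 0.415 -0.91  -0.005] F [-0.1 -0.5 -0.1] w 51.5 j [-0.04 -0.27  2.25  0.43  0.66  0.83]
ysign -1
turn deg [-0.2   0.89 -0.25] shift (cur tool axes) cm [ 2.73 -5.49  8.21] shift (target tool axes) cm [ 2.63 -5.51  8.23] tcp [515.8 233.1  99.6]
```

```bash
python3 -m jog '[0,0.8,0,0.6,-1.5,1.5,0.1, 0,0,0,0.7,-1.5,2.2,0.1, 0,0,0,0.7,-1.5,2.2,0.1, 0,0,0,0.7,-1.0,2.2,0.1, 0,0,0,0,0,0,0.1]'
python3 - <<'E'
from h import *
st();
go(ch(-84,-1,26),CY,35,-1)
im,T=snap('wrist','w21')
for k in [(-87,11,32),(-87,-11,32)]: print(k,proj('wrist',ch(*k),T).round(1))
E
```

```text
t: 25.05
tool_pos: [516.2, 233.3, 99.9]
orientation: [-3.135, -0.607, 0.425]
contact_force: [0.6, 0.9, 0.4]
gripper_width: 0.553
t 25.05 tcp [516.2 233.3  99.9] hold [506.5 228.7 115.3] z [ 0.517  0.241 -0.821] y [ 0.416 -0.91  -0.005] F [0.6 0.9 0.4] w 51.9 j [ 0.18 -0.    2.16  0.37  0.41  1.03]
ysign -1
turn deg [-0.21  0.19 -0.2 ] shift (cur tool axes) cm [ 0.29  0.04 11.08] shift (target tool axes) cm [ 0.25 -0.   11.08] tcp [575.8 260.6  10.6]
(-87, 11, 32) [303.7 241.4]
(-87, -11, 32) [330.9 241.3]
```

View pics/w21.png

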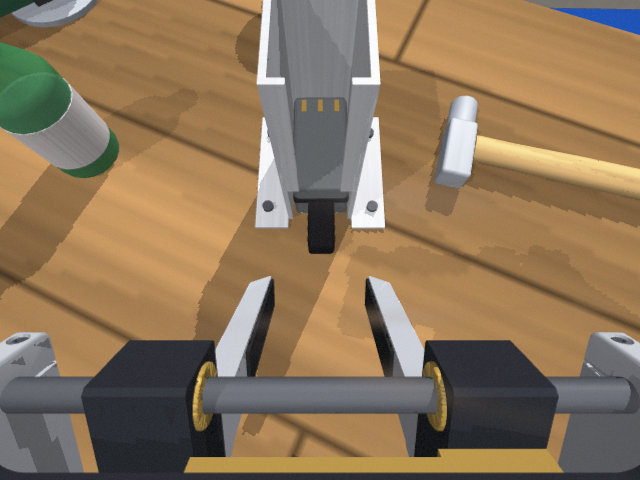

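```bash
python3 -m jog '[0,0,0,0.05,0.03,2.7,0.1, 0,0,0,0.05,0.03,2.7,0.1, 0,0,0,0.05,0.03,2.7,0.1, 0,0,0,0.05,0,1.8,0.1, 0,0,0,0.05,0,0.8,0.1]'
python3 - <<'E'
from h import *
st();go(ch(-84,-1,26),CY,35,-1)
snap('wrist','w22')
E
```

```text
t: 25.6
tool_pos: [574.7, 257.5, 15.8]
orientation: [-3.136, -0.611, 0.422]
contact_force: [-0.4, -0.3, -0.2]
gripper_width: 0.551
t 25.6 tcp [574.7 257.5  15.8] hold [565.  253.   31.2] z [ 0.521  0.24  -0.819] y [ 0.413 -0.911 -0.005] F [-0.4 -0.3 -0.2] w 51.7 j [0.22 0.31 2.05 0.6  0.22 0.82]
ysign -1
turn deg [-0.1  -0.   -0.33] shift (cur tool axes) cm [-0.11 -0.24  0.56] shift (target tool axes) cm [-0.11 -0.24  0.56] tcp [575.8 260.6  10.6]
```

View pics/w22.png

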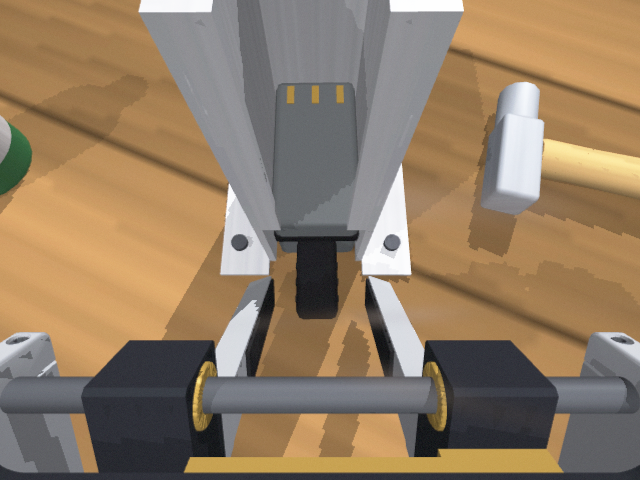

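```bash
python3 -m jog '[0,0,0,-0.1,-0.2,0.5,0.1, 0,0,0,0,0,0,-1, 0,0,0,0,0,0,-1, 0,0,0,0,0,0,-1, 0,0,0,0,0,0,-1]' 50
python3 -m jog '[0,0,0,0,0,0,-1, 0,0,0,0,0,0,-1, 0,0,0,0,0,0,-1, 0,0,0,0,0,0,-1, 0,0,0,0,0,0,-1]' 50
python3 - <<'E'
from h import *
st();T=toolT();print('pull',(T[:3,:3].T@(-cx)).round(3))
E
python3 -m jog '[0,0,0,-0.4,0,-0.28,-1, 0,0,0,-0.6,0,-0.42,-1, 0,0,0,-0.82,0,-0.57,-1, 0,0,0,-0.82,0,-0.57,-1, 0,0,0,-0.82,0,-0.57,-1]'
python3 -m jog '[0,0,0,-0.82,0,-0.57,-1, 0,0,0,-0.82,0,-0.57,-1, 0,0,0,-0.82,0,-0.57,-1, 0,0,0,-0.82,0,-0.57,-1, 0,0,0,-0.82,0,-0.57,-1]'
python3 -m jog '[0,0,0,-0.82,0,-0.57,-1, 0,0,0,-0.82,0,-0.57,-1, 0,0,0,-0.4,0,-0.28,-1, 0,0,0,0,0,0,-1, 0,0,0,0,0,0,-1]'
python3 - <<'E'
from h import *
st();snap('wrist','w23');d=toolT()[:3,3]-C0;print(d@cx,d@cy)
E
```

```text
t: 26.15
tool_pos: [575.5, 261.4, 12.8]
orientation: [-3.136, -0.613, 0.424]
contact_force: [-0.3, -0.6, 0.8]
gripper_width: 0.248
t: 26.65
tool_pos: [575.5, 261.3, 12.7]
orientation: [-3.136, -0.613, 0.424]
contact_force: [-3.5, -1.7, 6.8]
gripper_width: 0.229
t 26.65 tcp [575.5 261.3  12.7] hold [565.7 256.8  28.1] z [ 0.522  0.242 -0.818] y [ 0.414 -0.91  -0.005] F [-3.5 -1.7  6.8] w 21.5 j [0.22 0.32 2.04 0.61 0.21 0.81]
pull [-0.818  0.002 -0.575]
t: 27.15
tool_pos: [537.3, 243.8, 12.7]
orientation: [-3.136, -0.614, 0.424]
contact_force: [1.2, 1.5, 0.7]
gripper_width: 0.232
t: 27.65
tool_pos: [492.1, 223.1, 12.7]
orientation: [-3.136, -0.614, 0.424]
contact_force: [2.5, 2.0, 1.1]
gripper_width: 0.231
t: 28.15
tool_pos: [469.0, 212.7, 12.5]
orientation: [-3.137, -0.614, 0.424]
contact_force: [-9.9, -6.4, 17.1]
gripper_width: 0.23
t 28.15 tcp [469.  212.7  12.5] hold [459.1 208.1  27.9] z [ 0.523  0.241 -0.817] y [ 0.414 -0.91  -0.004] F [-9.9 -6.4 17.1] w 21.7 j [0.15 0.12 2.32 0.99 0.19 0.36]
-190.3189464240278 -0.1078157980619599
```

View pics/w23.png

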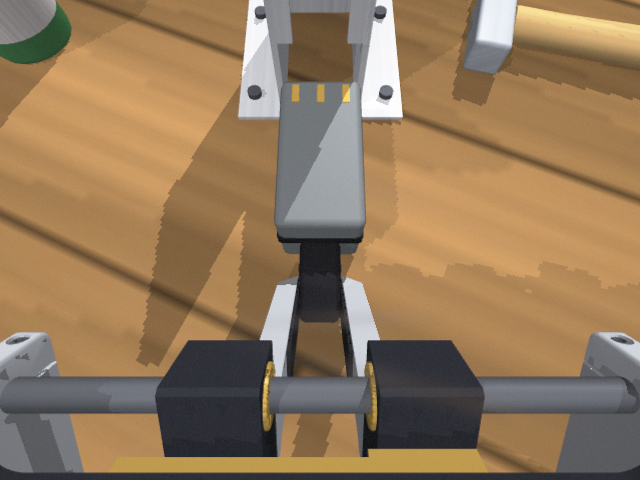

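```bash
python3 -m jog '[0,0,0,0.85,0,-1.23,-1, 0,0,0,0.85,0,-1.23,-1, 0,0,0,0.85,0,-1.23,-1, 0,0,0,0.85,0,-1.23,-1, 0,0,0,0.85,0,-1.23,-1]'
python3 - <<'E'
from h import *
st();
go(dk(-188,40,87),DY,35,-1)
E
```

```text
t: 28.7
tool_pos: [464.5, 212.1, 83.5]
orientation: [-3.133, -0.604, 0.424]
contact_force: [0.3, 0.0, -5.1]
gripper_width: 0.231
t 28.7 tcp [464.5 212.1  83.5] hold [454.9 207.6  98.9] z [ 0.514  0.241 -0.823] y [ 0.416 -0.909 -0.007] F [ 0.3  0.  -5.1] w 21.7 j [ 0.15 -0.1   2.3   0.45  0.39  0.92]
ysign -1
turn deg [-27.52   0.55  38.91] shift (cur tool axes) cm [-11.82  27.51  -6.96] shift (target tool axes) cm [ 8.42 28.64  7.35] tcp [454.4 -94.9  71.6]
```

```bash
python3 -m jog '[-2.75,0.05,3.89,0,2.2,0,-1, -2.75,0.05,3.89,0,2.2,0,-1, -2.75,0.05,3.89,0,2.2,0,-1, -2.75,0.05,3.89,0,2.2,0,-1, -2.75,0.05,3.89,0,2.2,0,-1]'
python3 -m jog '[-2.75,0.05,3.89,0,2.2,0,-1, -2.75,0.05,3.89,0,2.2,0,-1, -2.75,0.05,3.89,0,2.2,0,-1, -2.75,0.05,3.89,0,2.2,0,-1, -2.75,0.05,3.89,0,2.2,0,-1]'
python3 - <<'E'
from h import *
st();
go(dk(-188,40,87),DY,35,-1)
E
```

```text
t: 29.2
tool_pos: [492.8, 105.7, 82.2]
orientation: [-3.137, -0.606, 0.006]
contact_force: [0.4, -0.5, -3.4]
gripper_width: 0.227
t: 29.7
tool_pos: [475.9, -2.2, 82.1]
orientation: [-3.14, -0.61, -0.41]
contact_force: [1.1, -0.7, -4.4]
gripper_width: 0.228
t 29.7 tcp [475.9  -2.2  82.1] hold [466.    2.1  97.5] z [ 0.526 -0.227 -0.82 ] y [-0.398 -0.917 -0.001] F [ 1.1 -0.7 -4.4] w 21.5 j [-0.04 -0.12  2.32 -0.55  0.41  2.39]
ysign -1
turn deg [ 0.15  0.04 -0.32] shift (cur tool axes) cm [0.81 9.36 1.84] shift (target tool axes) cm [0.76 9.37 1.82] tcp [454.4 -94.9  71.6]
```

```bash
python3 -m jog '[0,0,-0.3,0.2,2.3,0.4,-1, 0,0,0,0.2,2.4,0.4,-1, 0,0,0,0.2,2.4,0.4,-1, 0,0,0,0.2,2.3,0.4,-1, 0,0,0,0,0,0,-1]'
python3 - <<'E'
from h import *
st();
go(dk(-188,40,87),DY,35,-1)
im,T=snap('wrist','w24')
E
```

```text
t: 30.2
tool_pos: [453.7, -94.4, 73.5]
orientation: [-3.14, -0.609, -0.406]
contact_force: [0.0, 0.1, -2.9]
gripper_width: 0.233
t 30.2 tcp [453.7 -94.4  73.5] hold [443.8 -90.2  88.9] z [ 0.526 -0.224 -0.82 ] y [-0.394 -0.919 -0.002] F [ 0.   0.1 -2.9] w 21.9 j [-0.38 -0.18  2.4  -0.04  0.31  1.62]
ysign -1
turn deg [-0.    0.12 -0.15] shift (cur tool axes) cm [-0.04  0.02  0.2 ] shift (target tool axes) cm [-0.04  0.02  0.2 ] tcp [454.4 -94.9  71.6]
```

View pics/w24.png

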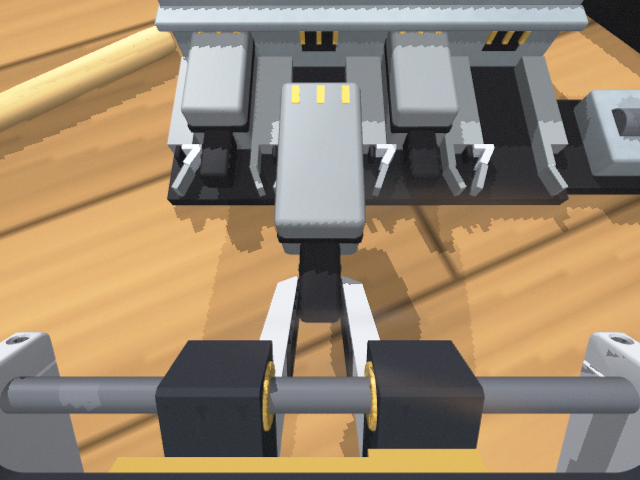

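```bash
python3 -m jog '[0,0,0,-0.6,0,0.9,-1, 0,0,0,-0.6,0,0.9,-1, 0,0,0,-0.6,0,0.9,-1, 0,0,0,-0.5,0,0.7,-1, 0,0,0,-0.25,0,0.35,-1]'
python3 - <<'E'
from h import *
st();
go(dk(-188,40,41),DY,35,-1)
im,T=snap('wrist','w25')
E
```

```text
t: 30.75
tool_pos: [458.3, -92.4, 30.7]
orientation: [-3.139, -0.616, -0.4]
contact_force: [-4.8, 0.5, 4.6]
gripper_width: 0.232
t 30.75 tcp [458.3 -92.4  30.7] hold [448.3 -88.2  46. ] z [ 0.533 -0.223 -0.816] y [-0.388 -0.922 -0.002] F [-4.8  0.5  4.6] w 21.8 j [-0.38 -0.03  2.41 -0.08  0.14  1.67]
ysign -1
turn deg [-0.24 -0.3   0.17] shift (cur tool axes) cm [-0.51  0.38  0.26] shift (target tool axes) cm [-0.51  0.38  0.26] tcp [454.4 -94.9  25.6]
```

View pics/w25.png

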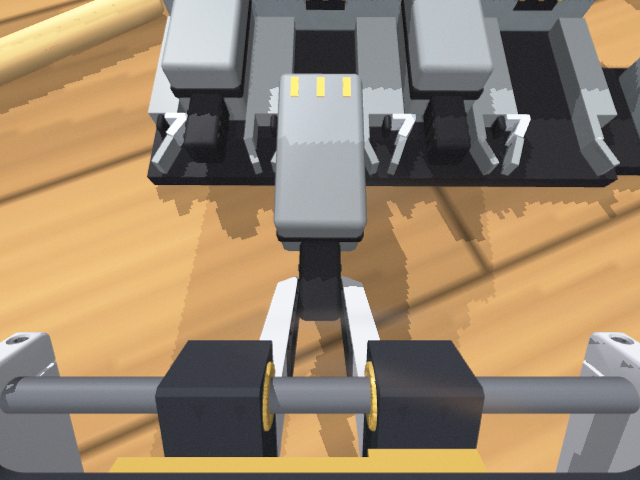

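```bash
python3 -m jog '[0,0,0,0.43,0,-0.62,-1, 0,0,0,0.42,0.2,-0.61,-1, 0,0,0,-0.33,0.18,-0.23,-1, 0,0,0,-0.33,0,-0.23,-1, 0,0,0,0,0,0,-1]'
python3 - <<'E'
from h import *
st();
go(dk(-193,40,60),DY,35,-1)
im,T=snap('wrist','w26')
E
```

```text
t: 31.3
tool_pos: [447.8, -93.3, 45.4]
orientation: [-3.14, -0.614, -0.401]
contact_force: [-0.1, 1.3, -4.5]
gripper_width: 0.229
t 31.3 tcp [447.8 -93.3  45.4] hold [437.8 -89.1  60.8] z [ 0.531 -0.223 -0.817] y [-0.389 -0.921 -0.001] F [-0.1  1.3 -4.5] w 21.5 j [-0.39 -0.1   2.43 -0.02  0.2   1.59]
ysign -1
turn deg [-0.17 -0.2   0.11] shift (cur tool axes) cm [ 0.1  -0.11  0.16] shift (target tool axes) cm [ 0.1  -0.11  0.16] tcp [449.8 -92.9  44.6]
```

View pics/w26.png

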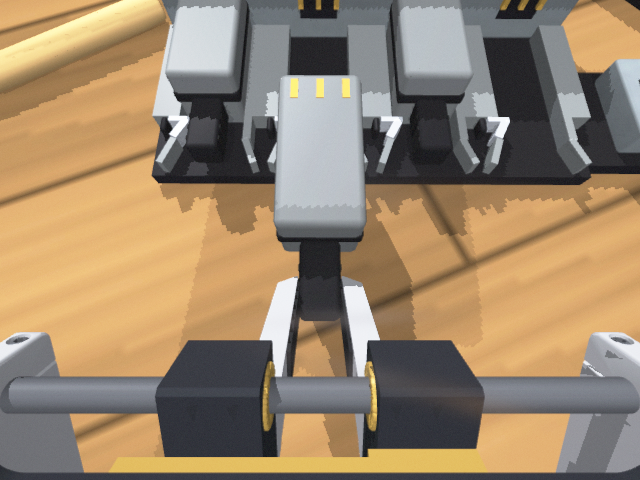

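```bash
python3 -m jog '[0,-1.5,0,0,0,0,-1, 0,-1.5,0,0,0,0,-1, 0,0,0,0,0,0,-1, 0,0,0,0,0,0,-1, 0,0,0,0,0,0,-1]'
python3 - <<'E'
from h import *
st();
go(dk(-193,39.5,41),DY,32,-1)
im,T=snap('wrist','w27');snap('side','s27')
b=cv2.imread('pics/s27.png');cv2.imwrite('pics/s27z.png',cv2.resize(b[200:340,290:450],(686,600),interpolation=2))
E
```

```text
t: 31.85
tool_pos: [448.9, -93.8, 45.8]
orientation: [-3.14, -0.564, -0.401]
contact_force: [0.3, -0.6, -3.7]
gripper_width: 0.229
t 31.85 tcp [448.9 -93.8  45.8] hold [439.6 -89.9  61.7] z [ 0.493 -0.207 -0.845] y [-0.389 -0.921 -0.001] F [ 0.3 -0.6 -3.7] w 21.5 j [-0.39 -0.1   2.39 -0.01  0.29  1.59]
ysign -1
turn deg [-0.16 -0.3   0.12] shift (cur tool axes) cm [-1.13 -0.07  1.74] shift (target tool axes) cm [-1.13 -0.07  1.74] tcp [448.8 -93.1  25.1]
```

View pics/s27z.png

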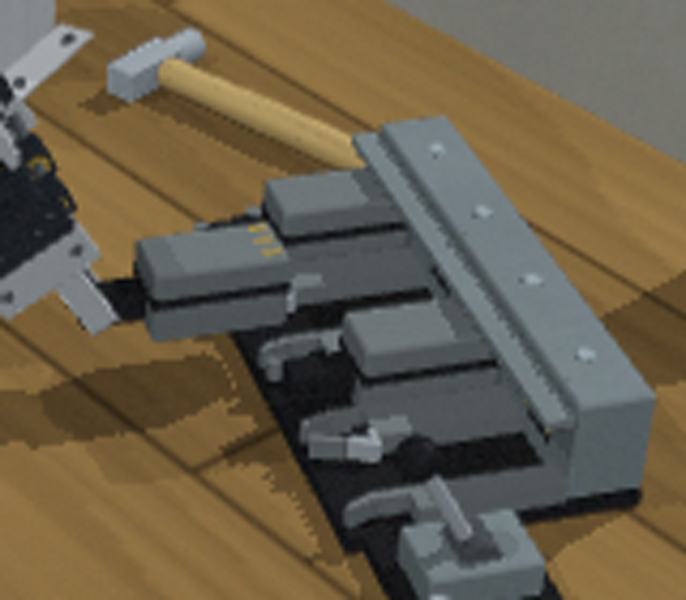

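```bash
python3 -m jog '[0,0,0,-0.38,-0.03,0.58,-1, 0,0,0,-0.38,-0.03,0.58,-1, 0,0,0,-0.37,0,0.58,-1, 0,0,0,0,0,0,-1, 0,0,0,0,0,0,-1]'
python3 - <<'E'
from h import *
st();
go(dk(-193,39.5,41),DY,32,-1)
im,T=snap('wrist','w28');snap('side','s28')
b=cv2.imread('pics/s28.png');cv2.imwrite('pics/s28z.png',cv2.resize(b[200:340,290:450],(686,600),interpolation=2))
E
```

```text
t: 32.45
tool_pos: [449.1, -93.2, 24.9]
orientation: [-3.14, -0.563, -0.401]
contact_force: [-0.1, -0.1, -3.4]
gripper_width: 0.231
t 32.45 tcp [449.1 -93.2  24.9] hold [439.8 -89.3  40.8] z [ 0.492 -0.207 -0.846] y [-0.389 -0.921 -0.001] F [-0.1 -0.1 -3.4] w 21.8 j [-0.39 -0.03  2.4  -0.02  0.21  1.6 ]
ysign -1
turn deg [-0.16 -0.27  0.12] shift (cur tool axes) cm [-0.01 -0.   -0.02] shift (target tool axes) cm [-0.01 -0.   -0.02] tcp [448.8 -93.1  25.1]
```

View pics/s28z.png

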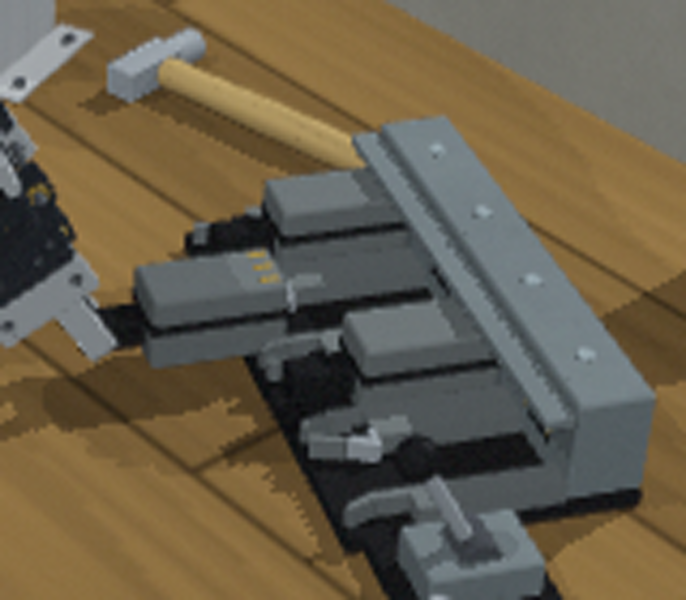

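View pics/w28.png

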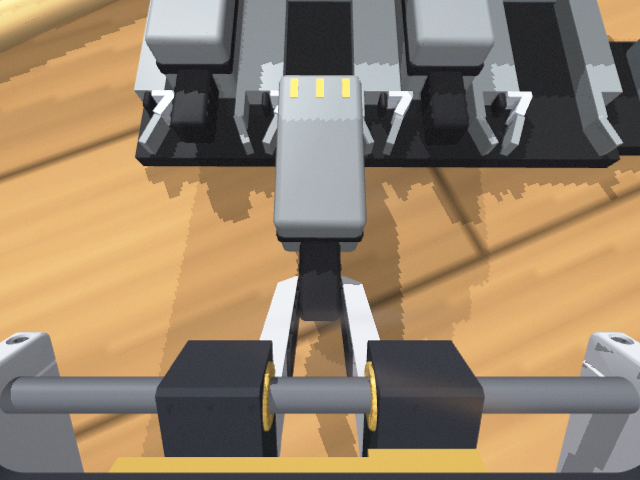

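```bash
python3 -m jog '[0,0,0,0.85,0,0.53,-1, 0,0,0,0.85,0,0.53,-1, 0,0,0,0.85,0,0.53,-1, 0,0,0,0.85,0,0.53,-1, 0,0,0,0.85,0,0.53,-1]'
python3 - <<'E'
from h import *
st();
go(dk(-95,39.5,41),DY,32,-1)
im,T=snap('wrist','w29')
E
```

```text
t: 33.05
tool_pos: [496.3, -113.3, 25.7]
orientation: [-3.14, -0.564, -0.401]
contact_force: [-3.1, 0.5, -4.1]
gripper_width: 0.235
t 33.05 tcp [ 496.3 -113.3   25.7] hold [ 487.  -109.4   41.6] z [ 0.493 -0.207 -0.845] y [-0.39  -0.921 -0.001] F [-3.1  0.5 -4.1] w 22.1 j [-0.39  0.08  2.29 -0.01  0.21  1.59]
ysign -1
turn deg [-0.16 -0.32  0.1 ] shift (cur tool axes) cm [3.89 0.02 2.54] shift (target tool axes) cm [3.9  0.   2.52] tcp [ 539.  -131.5   25.1]
```

View pics/w29.png

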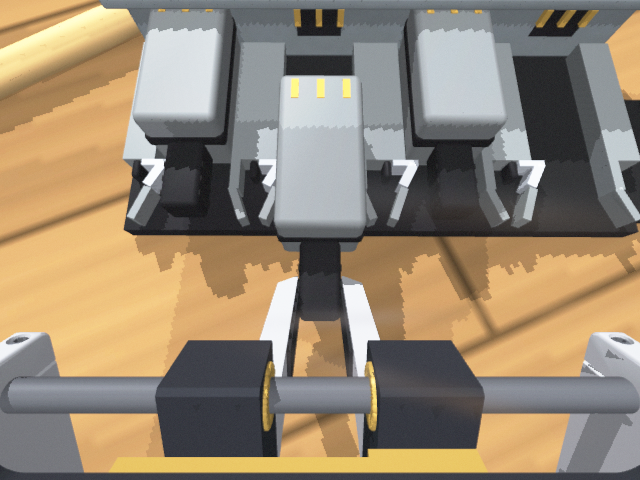

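```bash
python3 -m jog '[0,0,0,0.8,0,0.52,-1, 0,0,0,0.8,0,0.52,-1, 0,0,0,0.8,0,0.52,-1, 0,0,0,0.8,0,0.52,-1, 0,0,0,0.5,0,0.33,-1]'
python3 - <<'E'
from h import *
st();
go(dk(-95,39.5,41),DY,32,-1)
im,T=snap('wrist','w30')
E
```

```text
t: 33.6
tool_pos: [538.0, -131.1, 26.2]
orientation: [-3.14, -0.567, -0.401]
contact_force: [-3.5, -3.5, -4.0]
gripper_width: 0.225
t 33.6 tcp [ 538.  -131.1   26.2] hold [ 528.7 -127.2   42. ] z [ 0.495 -0.208 -0.844] y [-0.39  -0.921 -0.001] F [-3.5 -3.5 -4. ] w 21.1 j [-0.39  0.16  2.19 -0.01  0.23  1.59]
ysign -1
turn deg [-0.14 -0.49  0.12] shift (cur tool axes) cm [ 0.03 -0.    0.15] shift (target tool axes) cm [ 0.03 -0.    0.15] tcp [ 539.  -131.5   25.1]
```

View pics/w30.png

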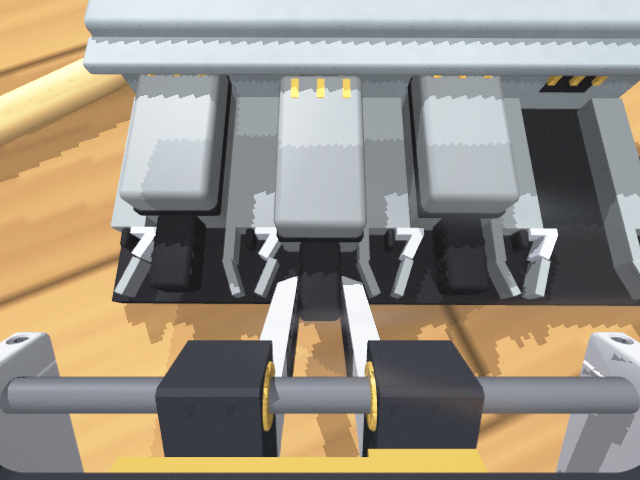

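```bash
python3 -m jog '[0,0,0,0,0,0,-0.42, 0,0,0,0,0,0,-0.42, 0,0,0,0,0,0,-0.42, 0,0,0,0,0,-0.5,-0.42, 0,0,0,0,0,-1.5,-0.42]'
python3 -m jog '[0,0,0,0,0,-2.5,-0.42, 0,0,0,0,0,-2.5,-0.42, 0,0,0,0,0,-1.5,-1, 0,0,0,0,0,0,-1, 0,0,0,0,0,0,-1]' 20
python3 - <<'E'
from h import *
st();
go(dk(-120,40,28),DY,32,-1,hold=False)
im,T=snap('wrist','w31')
E
```

```text
t: 34.15
tool_pos: [526.2, -125.7, 42.2]
orientation: [-3.14, -0.564, -0.401]
contact_force: [0.0, 0.4, 0.8]
gripper_width: 0.291
t: 34.65
tool_pos: [494.7, -112.5, 97.9]
orientation: [-3.14, -0.567, -0.401]
contact_force: [0.1, -0.7, -0.1]
gripper_width: 0.071
t 34.65 tcp [ 494.7 -112.5   97.9] hold [ 485.4 -108.6  113.7] z [ 0.495 -0.208 -0.844] y [-0.389 -0.921 -0.001] F [ 0.1 -0.7 -0.1] w 6.7 j [-0.39 -0.12  2.26 -0.01  0.44  1.58]
ysign -1
turn deg [-0.17 -0.47  0.12] shift (cur tool axes) cm [-2.64 -0.02  6.6 ] shift (target tool axes) cm [-2.59 -0.04  6.63] tcp [ 507.  -117.3   28. ]
```

View pics/w31.png

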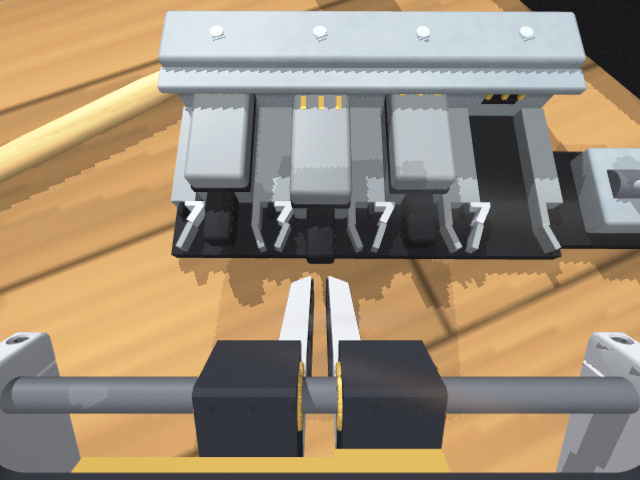

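```bash
python3 -m jog '[0,0,0,-0.6,0,1.5,-1, 0,0,0,-0.6,0,1.5,-1, 0,0,0,-0.6,0,1.5,-1, 0,0,0,-0.6,0,1.5,-1, 0,0,0,-0.2,0,0.4,-1]' 20
python3 - <<'E'
from h import *
st();
go(dk(-97,40,28),DY,32,-1,hold=False)
E
```

```text
t: 35.2
tool_pos: [504.1, -116.6, 26.1]
orientation: [-3.14, -0.559, -0.401]
contact_force: [0.3, -0.2, -0.9]
gripper_width: 0.006
t 35.2 tcp [ 504.1 -116.6   26.1] hold [ 494.9 -112.8   42. ] z [ 0.489 -0.206 -0.848] y [-0.39  -0.921 -0.001] F [ 0.3 -0.2 -0.9] w 0.6 j [-0.39  0.09  2.26 -0.01  0.23  1.59]
ysign -1
turn deg [-0.15 -0.04  0.1 ] shift (cur tool axes) cm [ 2.3  -0.04  1.21] shift (target tool axes) cm [ 2.31 -0.05  1.21] tcp [ 528.2 -126.4   28. ]
```

```bash
python3 -m jog '[0,0,0,0.6,0,0.28,-1, 0,0,0,0.5,0,0.3,-1, 0,0,0,0.5,0,0.3,-1, 0,0,0,0.5,0,0.3,-1, 0,0,0,0.25,0,0.15,-1]' 20
python3 -m jog '[0,0,0,0.16,0,0.1,-1, 0,0,0,0.16,0,0.1,-1, 0,0,0,0.16,0,0.1,-1, 0,0,0,0,0,0,-1, 0,0,0,0,0,0,-1]' 20
python3 - <<'E'
from h import *
st();d=toolT()[:3,3]-O;print(d@dx,d@dy)
im,T=snap('wrist','w32')
im=cv2.imread('pics/w32.png');cv2.imwrite('pics/w32z.png',cv2.resize(im[60:300,230:550],(800,600),interpolation=2))
E
```

```text
t: 35.7
tool_pos: [530.1, -127.5, 30.1]
orientation: [-3.14, -0.563, -0.401]
contact_force: [-1.7, 1.0, -1.0]
gripper_width: 0.005
t: 36.2
tool_pos: [532.0, -127.9, 28.6]
orientation: [-3.14, -0.557, -0.4]
contact_force: [-15.9, 6.5, 10.6]
gripper_width: 0.006
t 36.2 tcp [ 532.  -127.9   28.6] hold [ 522.8 -124.1   44.5] z [ 0.487 -0.205 -0.849] y [-0.389 -0.921 -0.001] F [-15.9   6.5  10.6] w 0.6 j [-0.39  0.14  2.19 -0.01  0.25  1.59]
-92.85850285514636 40.03341879945819
```

View pics/w32z.png

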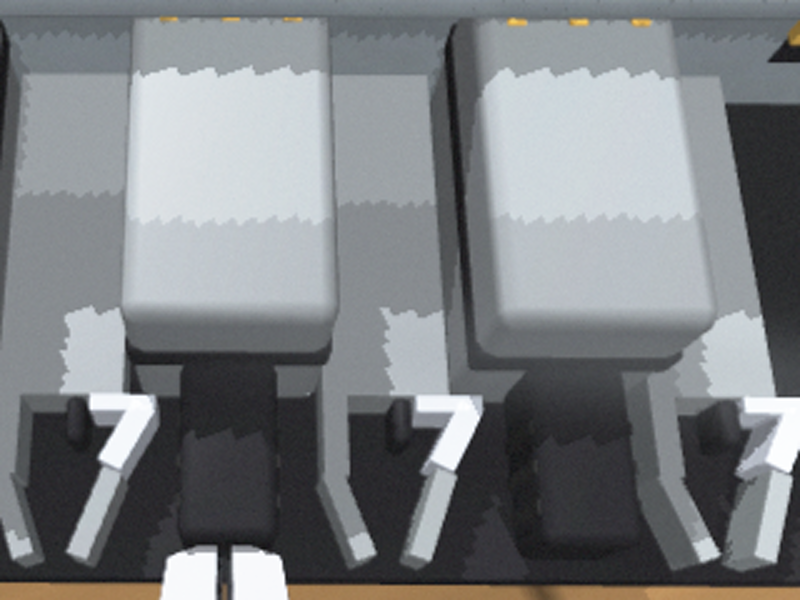

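```bash
python3 -m jog '[0,0,0,-0.85,0,-0.53,-1, 0,0,0,0,0,-4,-1, 0,0,0,0,0,-4,-1, 0,0,0,0,0,-4,-1, 0,0,0,0,0,-4,-1]' 20
python3 -m jog '[0,-6.4,0,0,0,0,-1, 0,-6.4,0,0,0,0,-1, 0,-6.4,0,0,0,0,-1, 0,-6.4,0,0,0,0,-1, 0,-6.4,0,0,0,0,-1]' 20
python3 - <<'E'
from h import *
st();
go(dk(-120,-213,180),DY,0,-1,hold=False)
for n in('side','wrist'): snap(n,n+'33')
snap('scene','scene33')
b=cv2.imread('pics/side33.png');cv2.imwrite('pics/s33z.png',cv2.resize(b[140:360,220:480],(709,600),interpolation=2))
E
```

```text
t: 36.75
tool_pos: [448.3, -93.1, 168.9]
orientation: [-3.14, -0.57, -0.401]
contact_force: [0.8, -0.5, 0.3]
gripper_width: 0.005
t: 37.25
tool_pos: [450.2, -93.9, 168.3]
orientation: [-3.14, -0.01, -0.4]
contact_force: [0.3, -0.8, 0.7]
gripper_width: 0.003
t 37.25 tcp [450.2 -93.9 168.3] hold [450.  -93.8 187.1] z [ 0.01  -0.003 -1.   ] y [-0.389 -0.921 -0.001] F [ 0.3 -0.8  0.7] w 0.3 j [-0.4  -0.01  1.86  0.    1.28  1.58]
ysign -1
turn deg [-0.08 -0.58  0.18] shift (cur tool axes) cm [ 6.08 25.24 -1.14] shift (target tool axes) cm [ 6.15 25.23 -1.17] tcp [ 407.8 -350.   180. ]
```

View pics/s33z.png

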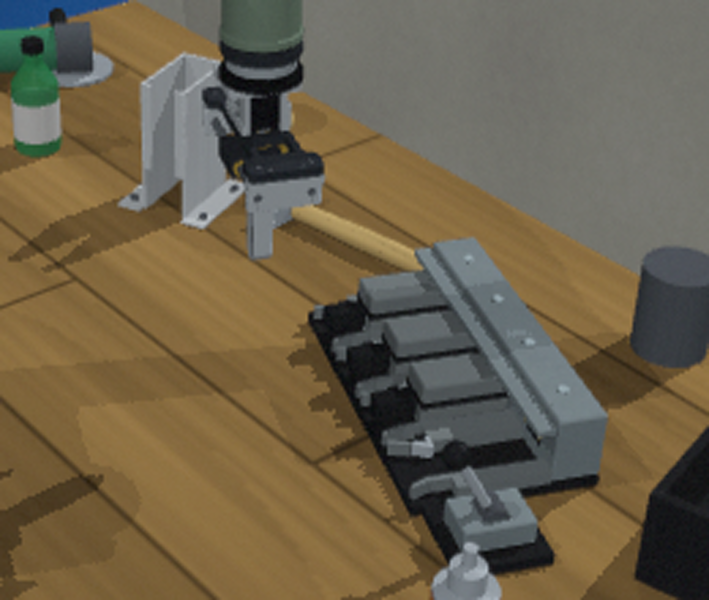

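View pics/wrist33.png

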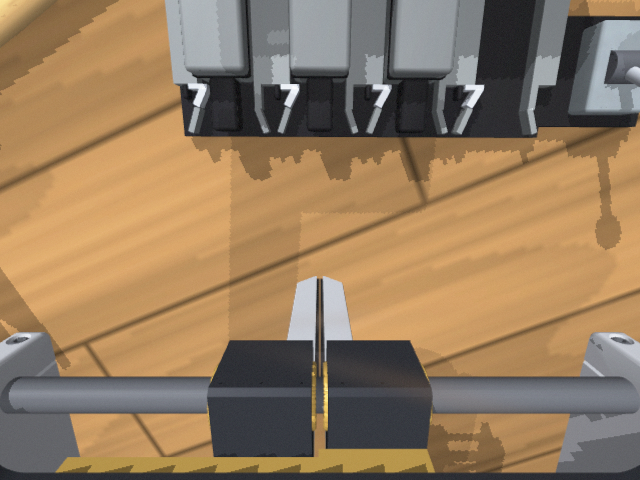

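View pics/scene33.png

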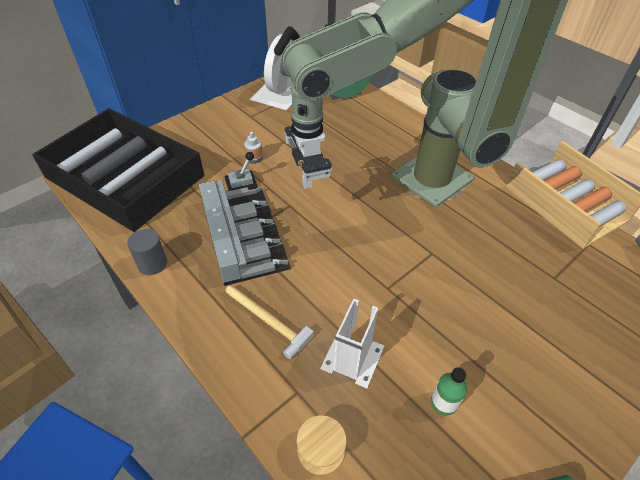

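```bash
python3 -m jog '[0,0,0,0,3.6,-0.2,-1, 0,0,0,0,3.6,-0.2,-1, 0,0,0,0.5,3.6,-0.2,-1, 0,0,0,1,3.6,0,-1, 0,0,0,1.5,3.6,0,-1]' 20
python3 -m jog '[0,0,0,1.5,3.6,0,-1, 0,0,0,1.5,3.6,0,-1, 0,0,0,0,0,0,-1, 0,0,0,0,0,0,-1, 0,0,0,0,0,0,-1]' 20
python3 - <<'E'
from h import *
st();
go(dk(-118,-215,97),DY,0,-1,hold=False)
snap('wrist','w34')
E
```

```text
t: 37.9
tool_pos: [404.3, -271.0, 172.4]
orientation: [3.141, -0.01, -0.4]
contact_force: [0.4, 0.6, -1.0]
gripper_width: 0.003
t: 38.4
tool_pos: [404.4, -346.9, 171.9]
orientation: [-3.14, -0.007, -0.399]
contact_force: [0.1, 0.3, 0.2]
gripper_width: 0.004
t 38.4 tcp [ 404.4 -346.9  171.9] hold [ 404.3 -346.8  190.7] z [ 0.007 -0.001 -1.   ] y [-0.389 -0.921 -0.001] F [0.1 0.3 0.2] w 0.4 j [-0.87  0.14  1.69  0.    1.31  1.09]
ysign -1
turn deg [-0.08 -0.4   0.22] shift (cur tool axes) cm [0.58 0.38 7.49] shift (target tool axes) cm [0.63 0.36 7.49] tcp [ 408.8 -352.7   97. ]
```

View pics/w34.png

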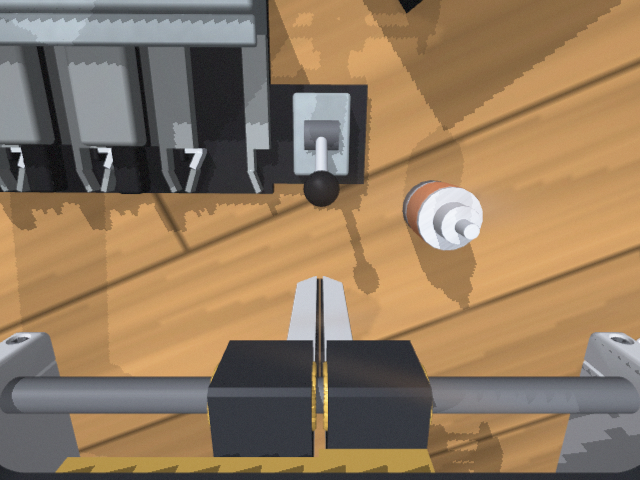

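```bash
python3 -m jog '[0,0,0,0,0,2,-1, 0,0,0,0,0,2,-1, 0,0,0,0,0,2,-1, 0,0,0,0,0,1.4,-1, 0,0,0,0,0,0,-1]' 20
python3 -m jog '[0,0,0,1,0,0,-1, 0,0,0,1,0,0,-1, 0,0,0,1,0,0,-1, 0,0,0,1,0,0,-1, 0,0,0,1,0,0,-1]' 20
python3 -m jog '[0,0,0,1,0,0,-1, 0,0,0,1,0,0,-1, 0,0,0,1,0,0,-1, 0,0,0,1,0,0,-1, 0,0,0,0.8,0,0,-1]' 20
python3 - <<'E'
from h import *
st();d=toolT()[:3,3]-O;print(d@dx,d@dy)
snap('wrist','w35')
E
```

```text
t: 38.95
tool_pos: [404.1, -345.9, 95.6]
orientation: [-3.138, -0.002, -0.399]
contact_force: [0.2, 0.3, 0.4]
gripper_width: 0.007
t: 39.45
tool_pos: [452.3, -368.5, 98.5]
orientation: [-3.141, -0.007, -0.4]
contact_force: [-1.5, 0.5, 0.7]
gripper_width: 0.008
t: 39.95
tool_pos: [496.0, -386.6, 97.9]
orientation: [-3.14, -0.006, -0.4]
contact_force: [-1.6, -0.4, 0.1]
gripper_width: 0.002
t 39.95 tcp [ 496.  -386.6   97.9] hold [ 495.9 -386.6  116.7] z [ 0.006 -0.001 -1.   ] y [-0.389 -0.921 -0.002] F [-1.6 -0.4  0.1] w 0.2 j [-0.8   0.42  1.5   0.    1.22  1.17]
-24.47751418431116 -212.01081312626977
```

View pics/w35.png

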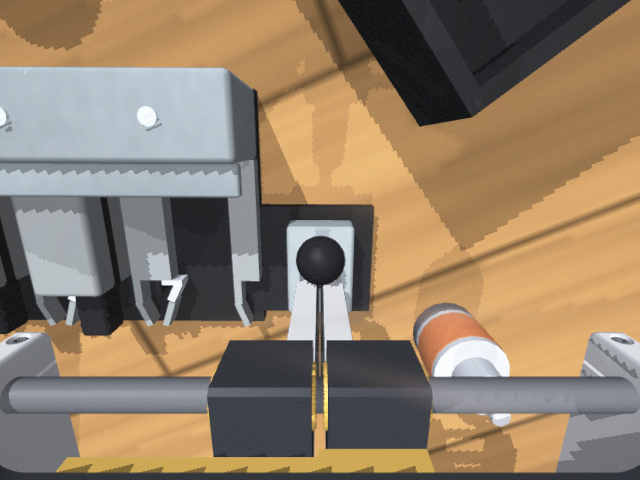

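```bash
python3 -m jog '[0,0,0,0.3,0,0,-1, 0,0,0,0.3,0,0,-1, 0,0,0,0.2,0,0,-1, 0,0,0,0.1,0,0,-1, 0,0,0,0,0,0,-1]' 20
python3 - <<'E'
from h import *
st();d=toolT()[:3,3]-O;print(d@dx,d@dy)
E
```

```text
t: 40.5
tool_pos: [500.9, -388.7, 98.0]
orientation: [-3.14, 0.001, -0.4]
contact_force: [-6.3, 3.3, 3.4]
gripper_width: 0.002
t 40.5 tcp [ 500.9 -388.7   98. ] hold [ 500.9 -388.7  116.8] z [ 0.     0.002 -1.   ] y [-0.389 -0.921 -0.002] F [-6.3  3.3  3.4] w 0.2 j [-0.8   0.43  1.48  0.    1.23  1.17]
-19.121733591821595 -211.99498429339332
```

Force is up to ~7 N, which suggests the stop. A little further to be sure, then withdraw and look.

```bash
python3 -m jog '[0,0,0,0.15,0,0,-1, 0,0,0,0.1,0,0,-1, 0,0,0,0,0,0,-1, 0,0,0,0,0,0,-1, 0,0,0,0,0,0,-1]' 20
python3 -m jog '[0,0,0,-1,0,0,-1, 0,0,0,-2,0,0,-1, 0,0,0,-3,0,-3,-1, 0,0,0,-3,0,-4,-1, 0,0,0,-3,0,-4,-1]' 20
python3 -m jog '[0,0,0,-3,-3,-2,-1, 0,0,0,-2,-3,0,-1, 0,0,0,0,-3,0,-1, 0,0,0,0,0,0,-1, 0,0,0,0,0,0,-1]' 20
python3 - <<'E'
from h import *
st()
for n in('scene','side','wrist'): snap(n,n+'36')
a=cv2.imread('pics/scene36.png');b=cv2.imread('pics/side36.png')
A=cv2.resize(a[145:295,185:325],(560,600),interpolation=2);cv2.imwrite('pics/n36z.png',A)
cv2.imwrite('pics/s36z.png',cv2.resize(b[220:360,320:460],(600,600),interpolation=2))
for n in('scene','side'): print(n,'ball on',proj(n,dk(3.4,-213,104.2)).round(),'off',proj(n,dk(-73.4,-213,104.2)).round())
E
```

```text
t: 41.0
tool_pos: [501.2, -388.8, 97.9]
orientation: [-3.139, 0.006, -0.4]
contact_force: [-11.4, 5.3, 6.9]
gripper_width: 0.004
t: 41.5
tool_pos: [394.0, -343.6, 208.6]
orientation: [-3.14, -0.007, -0.4]
contact_force: [1.1, -0.6, 0.7]
gripper_width: 0.004
t: 42.0
tool_pos: [384.2, -241.9, 228.2]
orientation: [-3.141, -0.009, -0.399]
contact_force: [0.1, -0.8, -0.6]
gripper_width: 0.005
t 42.0 tcp [ 384.2 -241.9  228.2] hold [ 384.1 -241.9  247. ] z [ 0.008 -0.003 -1.   ] y [-0.388 -0.922 -0.   ] F [ 0.1 -0.8 -0.6] w 0.4 j [-0.76 -0.08  1.8   0.    1.42  1.21]
scene ball on [224. 161.] off [249. 156.]
side ball on [419. 302.] off [388. 307.]
```

View pics/wrist36.png

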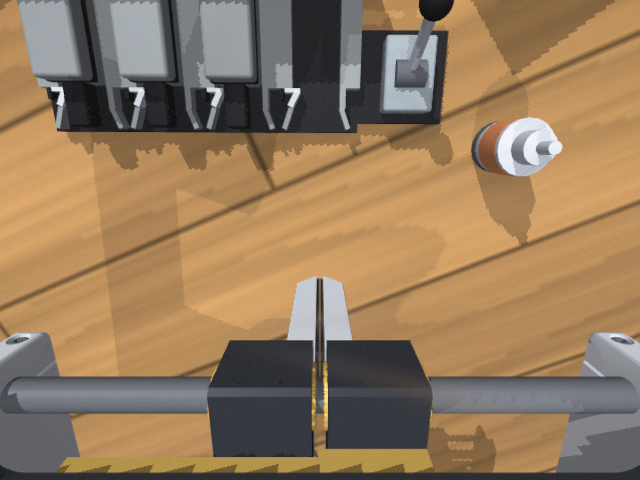

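View pics/n36z.png

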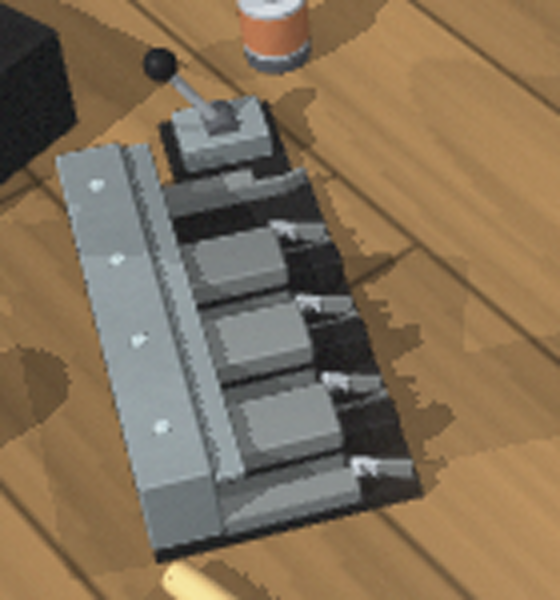

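View pics/s36z.png

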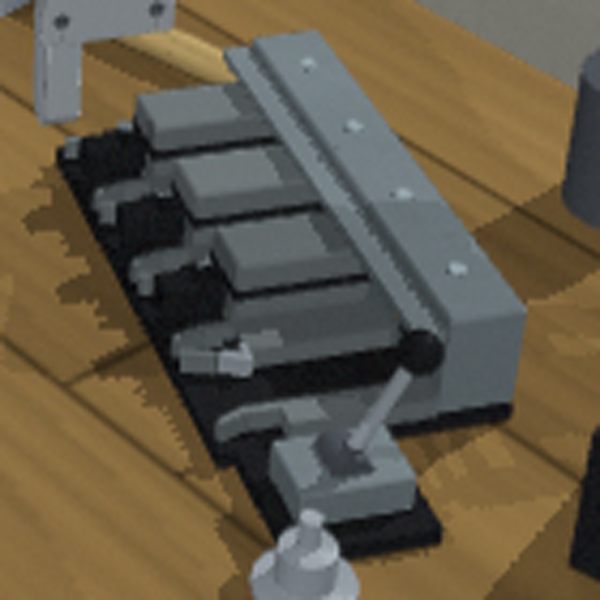

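Run:
```python
from workcell import workorder
print(workorder.close_job())
```

```text
the job is handed in; nothing more can be done
None
```

The job is done and handed in at about 42 s, well inside the 210 s limit.

**What I did**
- I pushed the dock lever to off first.
- pack3 and pack4 were missing. pack5 was already in bay3 and I left it there.
- I drew pack1, then pack2, out from under by their tongues. pack1 went into bay1 and pack2 into bay2, each pushed to its end stop with about 13–20 N.
- I then pushed the lever back to on.

**Last checks**
- **Packs:** all three lie level with one another in the dock, and catch1 and catch2 are sprung out behind the two new packs. I had no direct reading of the catches; this is from the pictures.
- **Switch:** the ball is within 1 px of where it was at the start, when the dock was on, in both the scene and side cameras.
- **Chute and bench:** the chute is empty, and the hammer, oil bottle and rotor were not touched.

**What did not go smoothly**
- **First approach to the chute:** joint 6 came up against its limit (-2.82). It also reached it for a moment on the way there. I backed out and used the opposite wrist turn.
- **Lowering pack2 into bay2:** it touched the dock lightly (about 5 N) and tipped roughly 3° in the grip. I lifted it, levelled it, re-centred it and then inserted it normally.
- **Wrist camera:** when tilted, it showed things roughly 5 mm too near. For the insertions I relied on how the pack lined up with the bay within the same picture.

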